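# Roll the brass tube to the scribed line under a hand float

### The arm

A 6-joint arm with a two-finger parallel gripper is mounted at the origin on the work surface. World frame = base frame: x ahead of the robot, y to its left, z up, the work surface at z = 0. Lengths are in m, angles in degrees, forces in N, time in s.
With the tool pointing down it reaches from about 0.35 to 0.725 m from the base axis. Payload 4.3 kg.
Tool frame: the origin (TCP) lies at the very end of the fingers, on their centre line; the grasp point (between the pads) lies 19 mm behind it; z points along the fingers, y is the line along which they close (so a half turn about z gives the same grasp; the last joint's range is limited). The gripper opens to 85 mm and grips with 20 to 120 N. Pads are 22 mm wide; open, the fingers measure 114 mm over their backs; the gripper's body (76 mm by 85 mm) begins 54 mm behind the grasp point. The pads swing forward as they close: fully open they stand 13 mm farther back than shut.
Start: joints at [59.8, 21.618, 4.641, 73.018, 0, 83.68], TCP at [0.233, 0.526, 0.231] pointing down, gripper open.
Joint ranges: [-156.06, 156.06], [-48.1, 94.91], [-58.44, 69.94], [-101.28, 121.22], [-78.64, 73.56], [-180, 180]. Speed limits (degrees/s): [147.25, 147.25, 180, 180, 180, 180].

### API

Orientations are given as [roll, pitch, yaw] about the fixed x, y, z axes, in that order (R = Rz(yaw) Ry(pitch) Rx(roll)).
In Python, from station import state, cams, bot, trace gives the robot as it stands. The module is installed in compiled form; this text tells all that it offers.
- The arm moves only by the tool servo_tool, never from a script. Its argument "increments" is a list of rows, each an object with "linear": the shift along the tool's x, y, z in units of 50 mm (1.0 is 50 mm), a list of three; "rotation": the turn, a rotation vector about the tool's x, y, z in units of 5 degrees (1.0 is 5 degrees), a list of three. A call has 1 to 8 rows; each row shifts and turns the commanded pose from where the row before left it, along the tool's axes as they then stand; what a row does not reach is not made up. A row lasts 1/10 s, in which the tool goes at most 50 mm and 8.59 degrees, less where a joint would pass 70% of its speed; a pose out of reach is approached as far as the arm can. A call is refused whole if a number of a shift passes 1 or a number of a turn 1, either way. A call with a gripper value outside its range is refused whole. "gripper" is the opening, from 0 (shut) to 1 (fully open), set as the call begins (left out, the last holds). The fingers move at their own pace and stop on an object; the grip force is fixed at half the most. Time passes only in rows, so rows that do not move let the fingers close. It gives the time, the measured TCP pose, the force, the opening and the grip force at its end, in the units of the state.
- state(): the state, without advancing time (a new reading comes with each control period).
- cams.grab_frame(name): name is "side" or "top"; returns a dict with "img" (400x640x3 uint8, red, green, blue), "fx", "fy", "cx", "cy" (pixels), "view" (4x4, takes a point from world to camera coordinates). Camera axes: x right, y up, looking along -z (the intrinsics and any distortion apply to the point x, -y, -z); pixel columns grow to the right and rows downward; lengths in m; the calibration is good to about 2 mm. A picture is of the moment at which its call begins. There is no depth.
- bot.close_job(): hands the job in; it is judged then, once.
Trained networks look in a picture, given as the dict that the camera call returned (one of the last four; its "shot" number tells which), for a name from the list of things; names that differ only in an ending like _2 or _b are one class to them, and where a whole thing is asked for, a point or a joint stands for the part that bears it (a point fixed in the world has none). Each returns a list of dicts, best first, with "score" (0 to 1); they miss things now and then, are a little off and sometimes report something else, mostly with a low value. They report only what shows in the picture. A call takes as long as a camera call. They do not tell look-alikes from the thing itself.
- trace(name, picture): "mask" (400x640 bool, what is visible of it) and "bbox" ([left, top, right, bottom] in pixels, round what is visible of it).
The state is a dict: "clock": time; "joint_positions": joint angles; "joint_vel": joint speeds; "tau": joint torques, N m; "position": TCP position; "tcp_rot": TCP orientation; "ft_force": force on the tool from outside, world axes, zero at the start; "moment": the same for the moment, N m; "gripper_width": opening from 0.0 (shut) to 1.0 (fully open); "gripper_force": force on a finger pad.
Only numpy, scipy, OpenCV 4.12 (cv2) and the standard library are available. Lean on these libraries where they do the work, as an engineer would, in place of code of your own. Each camera call takes 0.05 s, during which the arm holds its last target. There are 200 camera calls.

### The job

Pick up the wooden float by its handle bar, lay its sole on top of the polished brass tube and, bearing down only lightly because the thin wall dents, roll the tube along the board under the float until the tube lies centred over the scribed line and parallel to it. Bring it to rest there under the float before lifting the float off, then stand the float back sole down on the bench, off the board. Touch the tube with nothing but the sole of the float on its top, never lift it, and leave the other things where they are.

Things in the scene. Friction and masses are not known exactly. Their poses are not given: they have to be found in the camera images.
- tube: polished brass tube offcut on the board: 50 mm diameter, 80 mm long, 180 to 365 g, dents above 15 N. Origin mid-axis, 25 mm above the board top; own x along the tube, y and z turn as it rolls. Starts 85 to 115 mm to either side of the line, nearly parallel to it. Rolls half as far as a sole that moves on it without slipping; slight rolling resistance keeps it where it stops.
- float: dark wooden hand float, loose, 220 g, rigid: flat sole plate 150 mm (own x) by 70 mm (own y), 20 mm thick; upright handle bar across its middle 30 mm thick (along x), 70 mm long (along y), 50 mm high, its top 70 mm above the sole. Origin at the centre of the sole's underside, z up. Starts sole down on the bench left or right of the board.
- board: fixed wooden rolling board, 160 mm (own x) by 340 mm (own y) by 18 mm high, on the bench. Origin at the centre of its underside; the tube rolls along its y. Its top is worn: level at the ends and about the line, but between them on each side lies a shallow hollow a few mm deep, shape not known exactly: the tube sinks and rises again as it rolls across.
- line (a point): the middle of the scribed line, a thin black line 4 mm wide right across the board halfway along it, on the board's top (18 mm above the bench). x runs along the line, y square to it along the board, z up.
- bench_block: bystander: square steel bench block, 50 x 50 x 20 mm high, standing loose on the board on the far side of the line from the tube, 85 to 115 mm from the line. Origin at the centre of its underside.
- bur_stand: bystander: wooden block 100 x 60 x 40 mm full of steel burs that stand up to 33 mm above it, on the bench on the other side of the board from the float. Origin at the centre of its underside.
- dish: bystander: small round white plastic dish, 80 mm across and 26 mm high, on the bench beside the board's far long edge. Origin at the centre of its underside.
Things that resemble listed ones, but are neither listed nor needed, are in the scene too. There is more than one size of the float; the job needs the middle-sized.

How it is judged:
By the outcome, as a careful person would: the job done as asked, in the order asked, and still so for the second after the job is handed in, with the robot touching nothing.
It also fails if it takes over 72 s, if anything falls off the work surface, if the arm or the gripper's body presses on something with over 40 N, if the wrist force passes 120 N, or if a joint passes its speed limit or range.

## Working session

There is one attempt and no reset: what is moved stays moved. The work goes in short steps, Python scripts to look and compute and a tool call to move; the robot and the scene stay as the last step left them, time stands still between calls to the robot, and variables do not carry over. Pictures are saved under pics/ and viewed, at most 13 in all, crops included, and the job is handed in when it is done.

Besides the shell and the picture viewer there is one more tool, called after ">>>" as name(argument=value, ...) on one line, values as JSON. servo_tool: Moves the arm, as the interface text tells. Its arguments: {"type":"object","properties":{"increments":{"type":"array","items":{"type":"object","properties":{"linear":{"type":"array","items":{"type":"number"}},"rotation":{"type":"array","items":{"type":"number"}}}}},"gripper":{"type":"number"}},"required":["increments"]}

```bash
mkdir -p pics; cat > h.py <<'E'
import numpy as np, cv2
from station import state,cams,bot,trace
def grab(n): return cams.grab_frame(n)
def save(p,f): cv2.imwrite(p,f["img"][:,:,::-1])
def ray(f,u,v):
    V=np.array(f["view"]);R=V[:3,:3];o=-R.T@V[:3,3]
    d=R.T@np.array([(u-f["cx"])/f["fx"],-(v-f["cy"])/f["fy"],-1.]);return o,d
def onz(f,u,v,z):
    o,d=ray(f,u,v);return o+d*(z-o[2])/d[2]
def proj(f,P):
    V=np.array(f["view"]);c=V[:3,:3]@np.array(P)+V[:3,3]
    return f["cx"]+f["fx"]*c[0]/-c[2], f["cy"]-f["fy"]*c[1]/-c[2]
def tri(f1,p1,f2,p2):
    o1,d1=ray(f1,*p1);o2,d2=ray(f2,*p2)
    A=np.stack([d1,-d2],1);s=np.linalg.lstsq(A,o2-o1,rcond=None)[0]
    a=o1+s[0]*d1;b=o2+s[1]*d2;return (a+b)/2,np.linalg.norm(a-b)
E
python3 - <<'E'
from h import *
print(state())
t=grab("top");s=grab("side");save("pics/t0.png",t);save("pics/s0.png",s)
for f in(t,s):
    print({k:v for k,v in f.items() if k!="img"})
    for n in["tube","float","board","bench_block","bur_stand","dish"]:
        for r in trace(n,f): 
            m=r["mask"];ys,xs=np.nonzero(m);print(n,round(r["score"],2),r["bbox"],m.sum(),xs.mean().round(1),ys.mean().round(1),np.round(cv2.minAreaRect(np.stack([xs,ys],1).astype(np.float32))[1:][0],1),round(cv2.minAreaRect(np.stack([xs,ys],1).astype(np.float32))[2],1))
E
```

```text
{'clock': 0.0, 'joint_positions': array([ 5.97991285e+01,  2.16612580e+01,  4.56340251e+00,  7.30164705e+01,
       -6.84038832e-04,  8.36788899e+01]), 'joint_vel': array([ 0.0465426 ,  0.00863135, -0.05422032,  0.07031395,  0.03895148,
       -0.0592874 ]), 'tau': array([-9.87338972e-04, -4.63601768e+01,  2.69875878e+01,  2.07592308e-02,
        1.35069649e-04, -5.57689489e-06]), 'position': array([0.23245888, 0.52521965, 0.23037039]), 'tcp_rot': array([-1.79886294e+02, -1.19074567e-02,  1.56120227e+02]), 'ft_force': array([ 0.42036037,  1.13509445, -0.50210257]), 'moment': array([-0.0100756 , -0.01333334,  0.02035809]), 'gripper_force': 0.0, 'gripper_width': 0.9980924472170708}
{'fx': 480.14874063011206, 'fy': 480.14874063011206, 'cx': 321.80823060534897, 'cy': 197.785099653864, 'view': array([[ 0.00688162, -0.99995323,  0.00679614,  0.04966861],
       [ 0.98368421,  0.00799116,  0.17972625, -0.56142751],
       [-0.17977215,  0.00544845,  0.98369319, -1.33310018],
       [ 0.        ,  0.        ,  0.        ,  1.        ]]), 'shot': 1}
tube 0.96 [294.9, 213.6, 316.2, 244.8] 495 
[... 1019 characters left out ...]
9.0] 1788 414.4 370.3 [61.7 33.4] 84.8
float 0.77 [190.8, 218.5, 247.0, 287.7] 3100 216.8 249.7 [52.5 72.1] 6.1
float 0.71 [345.3, 276.5, 413.0, 324.1] 2330 377.2 304.7 [44. 70.] 90.0
float 0.52 [305.1, 166.0, 383.3, 253.9] 4057 337.7 211.0 [93.4 62.3] 76.0
board 0.97 [305.7, 162.6, 381.6, 257.0] 4145 337.6 211.2 [91.1 62.8] 77.6
board 0.41 [344.3, 278.2, 417.3, 324.5] 2414 377.7 304.6 [72.7 44.4] 1.8
bench_block 0.58 [328.7, 169.6, 345.8, 185.6] 250 336.0 178.1 [14. 16.] 90.0
bur_stand 0.92 [341.4, 127.5, 366.9, 153.2] 525 354.4 141.0 [20.2 29.7] 23.2
dish 0.56 [274.0, 193.9, 304.0, 207.7] 437 287.6 201.4 [19. 27.] 90.0
dish 0.39 [343.0, 129.6, 367.1, 155.8] 480 354.7 141.0 [19.3 28. ] 23.2
```

View pics/t0.png

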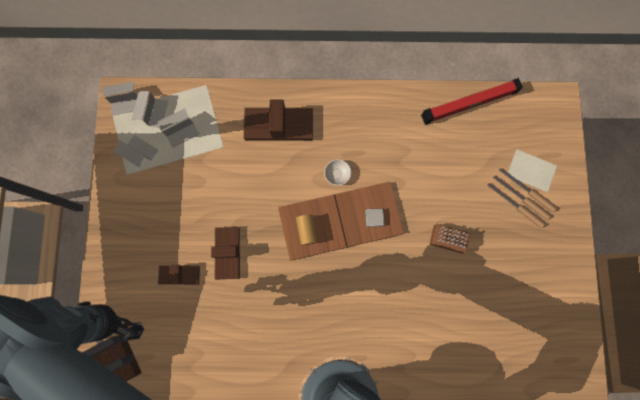

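View pics/s0.png

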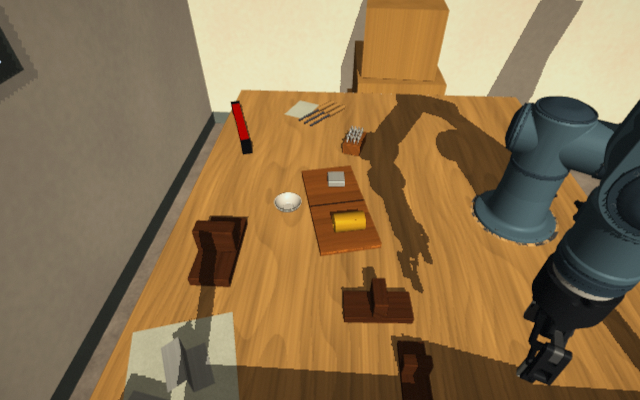

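The top view shows three floats: large (278,122), middle (226,252) and small (179,274). It also shows the tube at (306,229), the line near (345,220), the block at (374,217), the dish at (338,172) and the bur stand at (450,238). The side view agrees, with the middle float at (377,304). Next I'll fit models to the silhouettes.

```bash
cat >> h.py <<'E'
from scipy.optimize import minimize
S=6
def hullmask(f,P,shape,off):
    q=np.array([proj(f,p) for p in P]);q=(q+0.5-np.array(off))*S
    h=cv2.convexHull(q.astype(np.float32))
    m=np.zeros((shape[0]*S,shape[1]*S),np.uint8);cv2.fillConvexPoly(m,np.round(h*16).astype(np.int32),255,shift=4)
    return cv2.resize(m,(shape[1],shape[0]),interpolation=cv2.INTER_AREA)/255.
def Rz(a):
    a=np.radians(a);return np.array([[np.cos(a),-np.sin(a),0],[np.sin(a),np.cos(a),0],[0,0,1]])
def tubepts(x,y,yaw,z):
    t=np.linspace(0,2*np.pi,32,endpoint=False);P=[]
    for sx in(-.04,.04): P+= [[sx,.025*np.cos(a),.025*np.sin(a)] for a in t]
    return np.array(P)@Rz(yaw).T+[x,y,z]
def boxpts(x,y,yaw,z0,L,W,H):
    P=np.array([[a*L/2,b*W/2,c*H] for a in(-1,1) for b in(-1,1) for c in(0,1)]);return P@Rz(yaw).T+[x,y,z0]
def fit(views,ptsfn,p0,scale):
    # views: (frame, float mask); fits parameters by L1 mask difference
    prep=[]
    for f,m in views:
        ys,xs=np.nonzero(m>0.3);o=(max(xs.min()-15,0),max(ys.min()-15,0));prep.append((f,m[o[1]:ys.max()+16,o[0]:xs.max()+16].astype(float),o))
    sc=np.array(scale)
    def cost(q):
        P=ptsfn(*(p0+q*sc));return sum(np.abs(hullmask(f,P,m.shape,o)-m).sum()/m.sum() for f,m,o in prep)
    n=len(p0);sim=np.vstack([np.zeros(n),np.eye(n)])
    r=minimize(cost,np.zeros(n),method="Nelder-Mead",options=dict(initial_simplex=sim,xatol=.01,fatol=1e-5,maxiter=300))
    return p0+r.x*sc,r.fun
def brass(f,lo=(15,120,80),hi=(32,255,255),box=None):
    h=cv2.cvtColor(f["img"],cv2.COLOR_RGB2HSV);m=cv2.inRange(h,lo,hi)>0
    return m
def best(n,f,near=None):
    rs=trace(n,f)
    if near is not None:
        rs=sorted(rs,key=lambda r:np.hypot((r["bbox"][0]+r["bbox"][2])/2-near[0],(r["bbox"][1]+r["bbox"][3])/2-near[1]))
    return rs[0]["mask"] if rs else None
E
python3 - <<'E'
from h import *
t=grab("top");s=grab("side")
np.savez("f0.npz",t=t["img"],s=s["img"])
def crop(f,x0,y0,w,h,k): return cv2.resize(f["img"][y0:y0+h,x0:x0+w],None,fx=k,fy=k,interpolation=cv2.INTER_NEAREST)
a=crop(t,275,178,132,86,3);b=crop(s,300,158,88,104,3);b2=crop(s,338,270,80,60,3);c=crop(t,205,222,44,64,3)
im=np.zeros((580,700,3),np.uint8)
im[:258,:396]=a;im[:312,400:664]=b;im[320:500,:240]=b2;im[320:512,400:532]=c
cv2.imwrite("pics/c0.png",im[:,:,::-1])
mt,ms=best("tube",t),best("tube",s)
print("tube", fit([(t,mt),(s,ms)],tubepts,np.array([.45,.1,0,.043]),[.02,.02,8,.005]))
print("tubetop", fit([(t,mt)],lambda x,y,w:tubepts(x,y,w,.043),np.array([.45,.1,0]),[.02,.02,8]))
mb,mbs=best("board",t),best("board",s)
g=onz(t,341,219.5,.018);print(g)
fb=lambda x,y,w:boxpts(x,y,w,0,.16,.34,.018)
print("board", fit([(t,mb),(s,mbs)],fb,np.array([g[0],g[1],13]),[.02,.02,5]), fit([(t,mb)],fb,np.array([g[0],g[1],13]),[.02,.02,5]))
fm,fs=best("float",t,(226,253)),best("float",s,(378,302))
gg=onz(t,226,253,.02);print(gg)
# handle triangulation and plate size
for u,v in[(214,228),(239,228),(214,279),(239,279)]: print(onz(t,u,v,.02)[:2])
for n,pt in[("bench_block",(374,217)),("dish",(337,172)),("bur_stand",(449,238))]:
    print(n,onz(t,*pt,.03))
print("small",onz(t,179,274,.02),"big",onz(t,278,122,.02))
E
```

```text
Traceback (most recent call last):
  File "h.py", line 36, in fit
    ys,xs=np.nonzero(m>0.3);o=(max(xs.min()-15,0),max(ys.min()-15,0));prep.append((f,m[o[1]:ys.max()+16,o[0]:xs.max()+16].astype(float),o))
                     ^^^^^
TypeError: '>' not supported between instances of 'NoneType' and 'float'
```

View pics/c0.png

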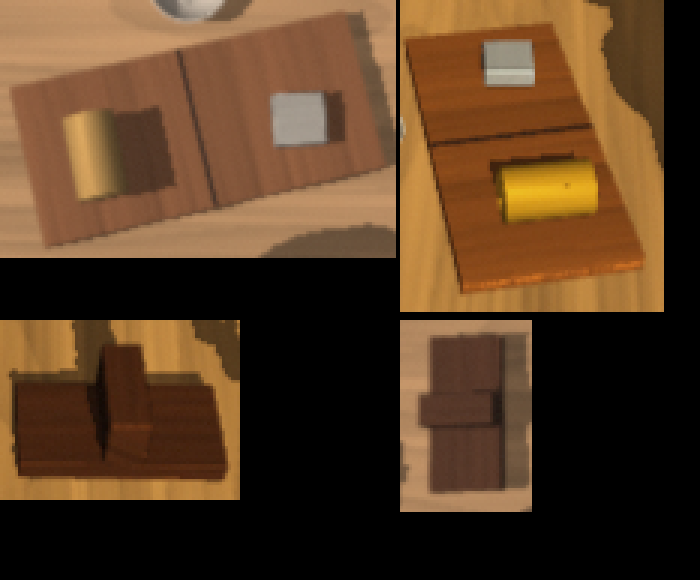

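The crop shows the tube, scribed line, block and middle float clearly. The tracer missed the tube in one view, so I'll retry with colour masks where I can.

```bash
cat >> h.py <<'E'
def get(n,cam,near=None,tries=4):
    for _ in range(tries):
        f=grab(cam);m=best(n,f,near)
        if m is not None: return f,m
def tubemask(f,c,r=28):
    # GrabCut-free: colour classification inside a window around pixel c
    x0,y0=int(c[0]-r),int(c[1]-r);h=cv2.cvtColor(f["img"],cv2.COLOR_RGB2HSV)
    R,G,B=[f["img"][:,:,i].astype(float) for i in range(3)]
    m=np.zeros(h.shape[:2],bool);m[y0:y0+2*r,x0:x0+2*r]=((G/(R+1))>0.70)[y0:y0+2*r,x0:x0+2*r]&((R-B)>45)[y0:y0+2*r,x0:x0+2*r]&(R>90)[y0:y0+2*r,x0:x0+2*r]
    n,l,st,_=cv2.connectedComponentsWithStats(m.astype(np.uint8));k=l[int(round(c[1])),int(round(c[0]))]
    return l==k if k else m
def linefit(f,c,x0,dirpx,z=.018):
    pass
E
python3 - <<'E'
from h import *
t,mt=get("tube","top");s,ms=get("tube","side")
tt=lambda x,y,w:tubepts(x,y,w,.043)
for a,b in((mt,ms),(tubemask(t,(306,229),18),tubemask(s,(349,221),20))):
    print(a.sum(),b.sum())
    print("tube", fit([(t,a),(s,b)],tubepts,np.array([.45,.1,0,.043]),[.02,.02,8,.005]))
    print("top", fit([(t,a)],tt,np.array([.45,.1,0]),[.02,.02,8]),"side", fit([(s,b)],tt,np.array([.45,.1,0]),[.02,.02,8]))
fb=lambda x,y,w:boxpts(x,y,w,0,.16,.34,.018)
t,mb=get("board","top");s,mbs=get("board","side")
p0=np.array([*onz(t,341,219.5,.01)[:2],13]);print(p0)
print("board", fit([(t,mb),(s,mbs)],fb,p0,[.02,.02,5]), fit([(t,mb)],fb,p0,[.02,.02,5]),fit([(s,mbs)],fb,p0,[.02,.02,5]))
# scribed line: darkest pixel across board direction
def line(f,pb):
    pts=[]
    for sx in np.linspace(-.07,.07,29):
        ys=np.linspace(-.02,.02,81)
        P=[Rz(pb[2])@[sx,y,0]+[pb[0],pb[1],.018] for y in ys]
        uv=np.array([proj(f,p) for p in P],np.float32)
        g=cv2.remap(cv2.cvtColor(f["img"],cv2.COLOR_RGB2GRAY).astype(np.float32),uv[:,0],uv[:,1],cv2.INTER_LINEAR).ravel()
        w=np.clip(np.median(g)-15-g,0,None)
        if w.sum()>20: pts.append((np.array(P)*w[:,None]).sum(0)/w.sum())
    pts=np.array(pts);d=np.linalg.svd(pts-pts.mean(0))[2][0];return len(pts),pts.mean(0),np.degrees(np.arctan2(d[1],d[0]))
print(line(t,fit([(t,mb)],fb,p0,[.02,.02,5])[0]),line(s,fit([(s,mbs)],fb,p0,[.02,.02,5])[0]))
# float
def fcost(fn):pass
import h
def flpts(x,y,w): return boxpts(x,y,w,0,.15,.07,.02)
t,fm=get("float","top",(226,253));s,fs=get("float","side",(378,302))
old=h.hullmask
def two(f,P,shape,off): return np.maximum(old(f,P[:8],shape,off),old(f,P[8:],shape,off))
h.hullmask=two
for k in(.75,1,1.3):
    ff=lambda x,y,w:np.vstack([boxpts(x,y,w,0,.15*k,.07*k,.02*k),boxpts(x,y,w,0,.03*k,.07*k,.07*k)])
    print("float",k,fit([(t,fm),(s,fs)],ff,np.array([.41,.25,2]),[.02,.02,8]),fit([(t,fm)],ff,np.array([.41,.25,2]),[.02,.02,8]))
for n,pt in[("bench_block",(374,217)),("dish",(337,172)),("bur_stand",(449,238))]: print(n,onz(t,*pt,.03))
print("small",onz(t,179,274,.02),"big",onz(t,278,122,.02))
E
```

```text
528 594
tube (array([ 0.46926724,  0.09865763, 12.73643751,  0.04758946]), np.float64(0.15664818115798507))
top (array([ 0.47034366,  0.09891159, 13.79031426]), np.float64(0.06980837789661319)) side (array([0.46799661, 0.09342275, 9.8619203 ]), np.float64(0.06310160427807487))
454 427
tube (array([0.46899417, 0.10099257, 6.32450955, 0.04348109]), np.float64(0.6481563723922442))
top (array([0.46959005, 0.10099191, 7.57249152]), np.float64(0.16463677982206099)) side (array([ 0.46548689,  0.09387427, -0.46477197]), np.float64(0.40720025715204117))
[ 5.03935802e-01 -3.30893069e-03  1.30000000e+01]
board (array([ 5.01206855e-01, -9.17016217e-04,  1.37952481e+01]), np.float64(0.43320336613001664)) (array([5.02860161e-01, 4.83172581e-04, 1.36030534e+01]), np.float64(0.16856166244761944)) (array([ 4.98964242e-01, -2.98596021e-03,  1.41446791e+01]), np.float64(0.22878176541374676))
(29, array([ 5.03039128e-01, -2.56414994e-04,  1.80000000e-02]), np.float64(13.57264444526027)) (29, array([ 0.4988891 , -0.00268778,  0.018     ]), np.float64(13.589263503700568))
float 0.75 (array([0.39440472, 0.33278118, 0.56988088]), np.float64(0.8380681594870312)) (array([ 0.43,  0.21, 10.  ]), np.float64(1.0))
float 1 (array([0.40332196, 0.32809428, 1.63415681]), np.float64(0.14902063109055938)) (array([0.40510371, 0.32991804, 2.81621775]), np.float64(0.045143434520933085))
float 1.3 (array([0.42844529, 0.31772685, 1.03891827]), np.float64(1.3776330141801723)) (array([0.42850326, 0.32951413, 0.59549997]), np.float64(0.7227723352223637))
bench_block [ 0.50927764 -0.09833661  0.03      ]
dish [0.64265335 0.00939648 0.03      ]
bur_stand [ 0.4497875  -0.31424199  0.03      ]
small [0.34189189 0.46035914 0.02      ] big [0.7991906  0.18816355 0.02      ]
```

>>> servo_tool(increments=[{"linear":[-0.59,-0.275,0.25],"rotation":[0,0,0]},{"linear":[-0.59,-0.275,0.25],"rotation":[0,0,0]},{"linear":[-0.59,-0.275,0.25],"rotation":[0,0,0]},{"linear":[-0.59,-0.275,0.25],"rotation":[0,0,0]},{"linear":[-0.59,-0.275,0.25],"rotation":[0,0,0]},{"linear":[-0.59,-0.275,0.25],"rotation":[0,0,0]},{"linear":[-0.59,-0.275,0.25],"rotation":[0,0,0]},{"linear":[-0.59,-0.275,0.25],"rotation":[0,0,0]}], gripper=1)

```text
clock: 2.3
position: [0.4049, 0.3287, 0.131]
tcp_rot: [180.0, 0.0, 156.1]
ft_force: [0.3, -0.7, 0.1]
gripper_width: 1.003
gripper_force: 0.0
```

>>> servo_tool(increments=[{"linear":[0,0,0],"rotation":[0,0,1]},{"linear":[0,0,0],"rotation":[0,0,1]},{"linear":[0,0,0],"rotation":[0,0,1]},{"linear":[0,0,0],"rotation":[0,0,1]},{"linear":[0,0,0],"rotation":[0,0,1]},{"linear":[0,0,0],"rotation":[0,0,1]},{"linear":[0,0,0],"rotation":[0,0,1]},{"linear":[0,0,0],"rotation":[0,0,1]}])

```text
clock: 3.1
position: [0.4041, 0.3297, 0.1314]
tcp_rot: [180.0, -0.0, 115.9]
ft_force: [-0.6, 0.0, -0.8]
gripper_width: 0.998
gripper_force: 0.0
```

>>> servo_tool(increments=[{"linear":[0,0,0],"rotation":[0,0,1]},{"linear":[0,0,0],"rotation":[0,0,1]},{"linear":[0,0,0],"rotation":[0,0,1]},{"linear":[0,0,0],"rotation":[0,0,1]},{"linear":[0,0,0],"rotation":[0,0,0.8]},{"linear":[0,0,0],"rotation":[0,0,0]},{"linear":[0,0,0],"rotation":[0,0,0]}])

```text
clock: 3.8
position: [0.4041, 0.3297, 0.1314]
tcp_rot: [180.0, -0.0, 92.2]
ft_force: [0.3, -0.4, -0.0]
gripper_width: 0.997
gripper_force: 0.0
```

>>> servo_tool(increments=[{"linear":[0,0,0.4]},{"linear":[0,0,0.4]},{"linear":[0,0,0.4]},{"linear":[0,0,0.4]},{"linear":[0,0,0.3]},{"linear":[0,0,0.16]},{"linear":[0,0,0]}])

```text
$.increments[0]: bad value
```

>>> servo_tool(increments=[{"linear":[0,0,0]},{"linear":[0,0,0]},{"linear":[0,0,0]},{"linear":[0,0,0]},{"linear":[0,0,0]},{"linear":[0,0,0]},{"linear":[0,0,0]},{"linear":[0,0,0]}], gripper=0)

```text
$.increments[0]: bad value
```

```bash
python3 - <<'E'
from h import *
# refine tube & line yaw now the arm moved; average of several frames
st=state();print(st["gripper_width"],st["gripper_force"],st["position"],st["ft_force"],st["moment"])
tt=lambda x,y,w:tubepts(x,y,w,.043)
for i in range(3):
    for c,seed in(("top",(306,229)),("side",(349,221))):
        f=grab(c);m=best("tube",f)
        if m is None: print("miss");continue
        print(c,m.sum(),*fit([(f,m)],tt,np.array([.469,.097,12]),[.01,.01,5]))
save("pics/g1.png",grab("side"))
E
```

```text
0.9969695013502429 0.0 [0.40411502 0.32974922 0.13139577] [ 0.32497381 -0.38999498 -0.01272034] [ 0.03546656 -0.00148531  0.01233217]
top 487 [ 0.46993019  0.09789915 11.73357593] 0.08589604219511213
side 580 [ 0.46740629  0.09354463 11.26435861] 0.08603786342123056
top 496 [ 0.47138807  0.09826644 11.79518225] 0.06052340290955091
side 549 [0.46861947 0.09485402 5.41826346] 0.12289724633022607
top 518 [ 0.47123315  0.09845552 11.15488632] 0.05309258838670603
side 589 [ 0.46871576  0.09374246 12.57476273] 0.08245281134525118
```

View pics/g1.png

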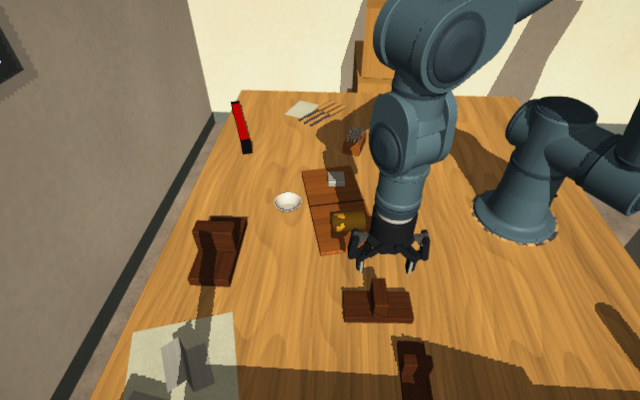

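The side view shows the open fingers bracketing the middle float's handle at (378,290). The moves were refused because each row needs both fields, so I'll resend them.

>>> servo_tool(increments=[{"linear":[0,0,0.4],"rotation":[0,0,0]},{"linear":[0,0,0.4],"rotation":[0,0,0]},{"linear":[0,0,0.4],"rotation":[0,0,0]},{"linear":[0,0,0.4],"rotation":[0,0,0]},{"linear":[0,0,0.3],"rotation":[0,0,0]},{"linear":[0,0,0.16],"rotation":[0,0,0]},{"linear":[0,0,0],"rotation":[0,0,0]}])

```text
clock: 5.15
position: [0.4032, 0.3292, 0.0274]
tcp_rot: [-179.9, 0.1, 92.1]
ft_force: [-0.4, 0.4, 0.1]
gripper_width: 0.999
gripper_force: 0.0
```

>>> servo_tool(increments=[{"linear":[0,0,0],"rotation":[0,0,0]},{"linear":[0,0,0],"rotation":[0,0,0]},{"linear":[0,0,0],"rotation":[0,0,0]},{"linear":[0,0,0],"rotation":[0,0,0]},{"linear":[0,0,0],"rotation":[0,0,0]},{"linear":[0,0,0],"rotation":[0,0,0]},{"linear":[0,0,0],"rotation":[0,0,0]},{"linear":[0,0,0],"rotation":[0,0,0]}], gripper=0)

```text
clock: 5.95
position: [0.4046, 0.3301, 0.0291]
tcp_rot: [179.9, -0.1, 92.1]
ft_force: [0.5, -0.1, 5.6]
gripper_width: 0.347
gripper_force: 60.6
```

```bash
python3 - <<'E'
from h import *
st=state();print(st["clock"],st["gripper_width"],st["gripper_force"],st["position"],st["tcp_rot"],st["ft_force"],st["moment"])
E
```

```text
5.95 0.3467610097010027 60.6288743019104 [0.40462702 0.33013641 0.02908687] [ 1.79928616e+02 -5.51833402e-02  9.21219139e+01] [ 0.49484254 -0.05348207  5.59827874] [-0.04634853  0.22651125  0.01860372]
```

>>> servo_tool(increments=[{"linear":[0,0,-0.2],"rotation":[0,0,0]},{"linear":[0,0,-0.4],"rotation":[0,0,0]},{"linear":[0,0,-0.4],"rotation":[0,0,0]},{"linear":[0,0,-0.4],"rotation":[0,0,0]},{"linear":[0,0,-0.4],"rotation":[0,0,0]},{"linear":[0,0,-0.2],"rotation":[0,0,0]},{"linear":[0,0,0],"rotation":[0,0,-1]},{"linear":[0,0,0],"rotation":[0,0,-1]}])

```text
clock: 6.75
position: [0.4039, 0.3296, 0.1284]
tcp_rot: [-180.0, 0.0, 102.3]
ft_force: [-0.6, -0.3, -2.0]
gripper_width: 0.345
gripper_force: 59.8
```

>>> servo_tool(increments=[{"linear":[0,0,0],"rotation":[0,0,-1]},{"linear":[0,0,0],"rotation":[0,0,-1]},{"linear":[0,0,0],"rotation":[0,0,-1]},{"linear":[0,0,0],"rotation":[0,0,-1]},{"linear":[0,0,0],"rotation":[0,0,-1]},{"linear":[0,0,0],"rotation":[0,0,-1]},{"linear":[0,0,0],"rotation":[0,0,-1]},{"linear":[0,0,0],"rotation":[0,0,-1]}])

```text
clock: 7.55
position: [0.4034, 0.3292, 0.1277]
tcp_rot: [-179.9, -0.0, 142.3]
ft_force: [0.0, -0.5, -2.5]
gripper_width: 0.342
gripper_force: 59.8
```

>>> servo_tool(increments=[{"linear":[0,0,0],"rotation":[0,0,-1]},{"linear":[0,0,0],"rotation":[0,0,-1]},{"linear":[0,0,0],"rotation":[0,0,-1]},{"linear":[0,0,0],"rotation":[0,0,-1]},{"linear":[0,0,0],"rotation":[0,0,-1]},{"linear":[0,0,0],"rotation":[0,0,-1]},{"linear":[0,0,0],"rotation":[0,0,-1]},{"linear":[0,0,0],"rotation":[0,0,-1]}])

```text
clock: 8.35
position: [0.4034, 0.3292, 0.1277]
tcp_rot: [-179.9, -0.1, -177.7]
ft_force: [0.1, -0.6, -1.4]
gripper_width: 0.347
gripper_force: 59.8
```

>>> servo_tool(increments=[{"linear":[0,0,0],"rotation":[0,0,-1]},{"linear":[0,0,0],"rotation":[0,0,-1]},{"linear":[0,0,0],"rotation":[0,0,-0.3]},{"linear":[0,0,0],"rotation":[0,0,0]},{"linear":[0,0,0],"rotation":[0,0,0]}])

```text
clock: 8.85
position: [0.4038, 0.3295, 0.1281]
tcp_rot: [-180.0, -0.0, -166.4]
ft_force: [-0.3, 0.3, -3.0]
gripper_width: 0.343
gripper_force: 59.8
```

```bash
cat >> h.py <<'E'
def soft(n,cam,k,near=None):
    a=[];f=None
    for _ in range(k):
        g=grab(cam);m=best(n,g,near)
        if m is not None:a.append(m.astype(float));f=g
    return f,np.mean(a,0),a
def linemeas(f,pb):
    pts=[]
    for sx in np.linspace(-.075,.075,61):
        ys=np.linspace(-.02,.02,81)
        P=np.array([Rz(pb[2])@[sx,y,0]+[pb[0],pb[1],.018] for y in ys])
        uv=np.array([proj(f,p) for p in P],np.float32)
        g=cv2.remap(cv2.cvtColor(f["img"],cv2.COLOR_RGB2GRAY).astype(np.float32),uv[:,0],uv[:,1],cv2.INTER_LINEAR).ravel()
        w=np.clip(np.median(g)-12-g,0,None)
        if w.sum()>20: pts.append((P*w[:,None]).sum(0)/w.sum())
    pts=np.array(pts);d=np.linalg.svd(pts-pts.mean(0))[2][0];return len(pts),pts.mean(0)[:2],np.degrees(np.arctan(d[1]/d[0]))
E
python3 - <<'E'
from h import *
st=state();print(st["clock"],st["gripper_width"],st["position"],st["tcp_rot"],st["ft_force"],st["moment"])
tt=lambda x,y,w:tubepts(x,y,w,.043)
for c in("top","side"):
    f,m,a=soft("tube",c,8)
    r=fit([(f,m)],tt,np.array([.469,.097,12]),[.01,.01,5]);print(c,r,[round(fit([(f,x)],tt,np.array([.469,.097,12]),[.01,.01,5])[0][2],1) for x in a])
    l=linemeas(f,[.501,-.0015,13.6]);print(l)
    e=np.radians(l[2]);d=r[0][:2]-l[1];print("ex",d@[np.cos(e),np.sin(e)],"ey",d@[-np.sin(e),np.cos(e)],"dyaw",r[0][2]-l[2])
    np.save(c+"1.npy",f["img"])
    V=np.concatenate([cv2.resize(f["img"],None,fx=1,fy=1)]);save("pics/h_%s.png"%c,f)
E
```

```text
8.85 0.3433590257700882 [0.40383162 0.32953925 0.128094  ] [-1.79991769e+02 -2.93537758e-02 -1.66447504e+02] [-0.27661963  0.25848089 -3.01311304] [ 0.01990817  0.03963698 -0.01421685]
top (array([ 0.47032191,  0.09834355, 12.43526203]), np.float64(0.04848281305099831)) [np.float64(11.0), np.float64(12.8), np.float64(11.8), np.float64(12.4), np.float64(12.0), np.float64(11.1), np.float64(12.0)]
(59, array([ 0.50193833, -0.00051317]), np.float64(13.610458507559574))
ex -0.007465652436340238 ey 0.10352059390257515 dyaw -1.1751964733040055
side (array([ 0.46847114,  0.09389766, 11.43502059]), np.float64(0.053732858487862786)) [np.float64(12.8), np.float64(11.1), np.float64(6.8), np.float64(13.6), np.float64(11.6), np.float64(12.9), np.float64(12.6), np.float64(11.3)]
(47, array([0.51647474, 0.00171947]), np.float64(13.456908523214826))
ex -0.025234510971411588 ey 0.10081856494766309 dyaw -2.0218879334081397
```

View pics/h_top.png

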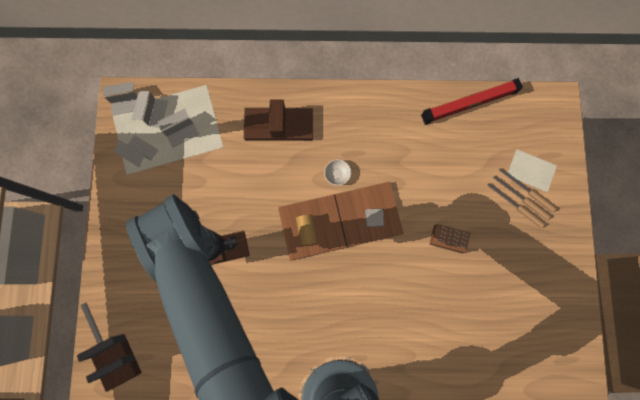

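>>> servo_tool(increments=[{"linear":[-0.024,-0.48,0],"rotation":[0,0,0]},{"linear":[-0.024,-0.48,0],"rotation":[0,0,0]},{"linear":[-0.024,-0.48,0],"rotation":[0,0,0]},{"linear":[-0.024,-0.48,0],"rotation":[0,0,0]},{"linear":[-0.024,-0.48,0],"rotation":[0,0,0]},{"linear":[-0.024,-0.48,0],"rotation":[0,0,0]},{"linear":[-0.024,-0.48,0],"rotation":[0,0,0]},{"linear":[-0.024,-0.48,0],"rotation":[0,0,0]}])

```text
clock: 11.25
position: [0.4589, 0.1444, 0.1284]
tcp_rot: [180.0, 0.0, -166.4]
ft_force: [-0.5, 0.2, -1.8]
gripper_width: 0.345
gripper_force: 60.0
```

>>> servo_tool(increments=[{"linear":[0,0,0.14],"rotation":[0,0,0]},{"linear":[0,0,0.14],"rotation":[0,0,0]},{"linear":[0,0,0.1],"rotation":[0,0,0]},{"linear":[0,0,0.1],"rotation":[0,0,0]},{"linear":[0,0,0],"rotation":[0,0,0]},{"linear":[0,0,0],"rotation":[0,0,0]}])

```text
clock: 11.85
position: [0.4583, 0.1458, 0.1041]
tcp_rot: [180.0, -0.0, -166.3]
ft_force: [-0.7, 0.2, -2.4]
gripper_width: 0.341
gripper_force: 60.3
```

```bash
python3 - <<'E'
from h import *
R=[]
for i in range(5):
    f=grab("side");st=state();R.append(np.r_[st["position"],st["ft_force"],st["moment"]])
print(st["clock"],np.round(np.mean(R,0),4),np.round(np.std(R,0),4),st["tcp_rot"])
save("pics/p1.png",f)
E
```

```text
12.1 [ 0.4588  0.1456  0.1045 -0.0892  0.0732 -1.9413 -0.0101  0.0036  0.0042] [1.000e-04 1.000e-04 1.000e-04 3.125e-01 1.943e-01 6.101e-01 2.810e-02
 1.830e-02 2.660e-02] [ 1.79998906e+02  4.01514265e-02 -1.66370987e+02]
```

View pics/p1.png

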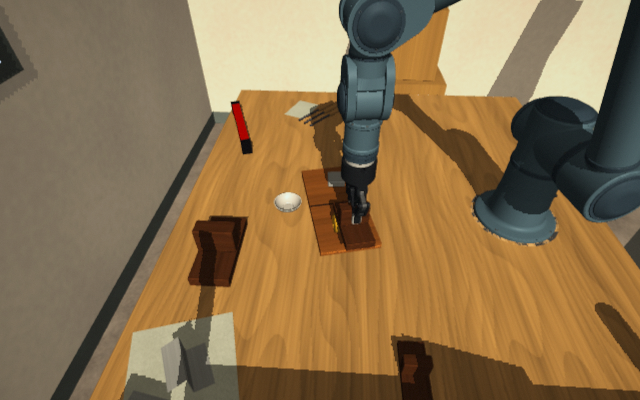

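```bash
python3 - <<'E'
from h import *
import h
z=.1045-.0285
fn=lambda x,y,w:boxpts(x,y,w,z,.15,.07,.02)
tt=lambda x,y,w:tubepts(x,y,w,.043)
f=grab("side");g=grab("top")
for fr,n in((f,"side"),(g,"top")):
    P=fn(.4588,.1456,103.6);print(n,np.round([proj(fr,p) for p in P],1).tolist());T=tt(.4694,.0962,12);print("tube",np.round([proj(fr,T[i]) for i in(8,40)],1).tolist())
    for r in trace("float",fr): print(r["bbox"],round(r["score"],2))
a=cv2.resize(f["img"][170:260,295:395],None,fx=4,fy=4,interpolation=cv2.INTER_CUBIC)
b=cv2.resize(g["img"][180:270,260:360],None,fx=4,fy=4,interpolation=cv2.INTER_CUBIC)
def ov(im,fr,P,x0,y0):
    for p in P:
        u,v=proj(fr,p);cv2.circle(im,(int((u-x0+.5)*4),int((v-y0+.5)*4)),2,(0,255,0),-1)
ov(a,f,fn(.4588,.1456,103.6),295,170);ov(b,g,fn(.4588,.1456,103.6),260,180)
cv2.imwrite("pics/p2.png",np.hstack([a,b])[:,:,::-1])
E
```

```text
side [[332.8, 207.3], [333.0, 201.6], [358.8, 204.1], [359.4, 198.4], [345.9, 250.7], [346.3, 245.0], [375.1, 246.7], [376.0, 240.9]]
tube [[363.5, 212.6], [333.2, 215.8]]
[335.4, 200.4, 375.2, 252.7] 0.81
[190.1, 219.2, 249.4, 285.4] 0.81
[396.1, 335.7, 432.3, 400.0] 0.8
top [[312.1, 213.8], [312.0, 212.7], [317.8, 238.0], [317.8, 237.3], [259.8, 225.9], [259.0, 225.0], [265.0, 250.3], [264.2, 249.8]]
tube [[309.4, 242.6], [303.8, 214.8]]
[243.8, 99.1, 312.7, 140.9] 0.93
[162.5, 266.8, 201.5, 283.6] 0.62
[303.1, 212.7, 317.1, 241.8] 0.48
```

View pics/p2.png

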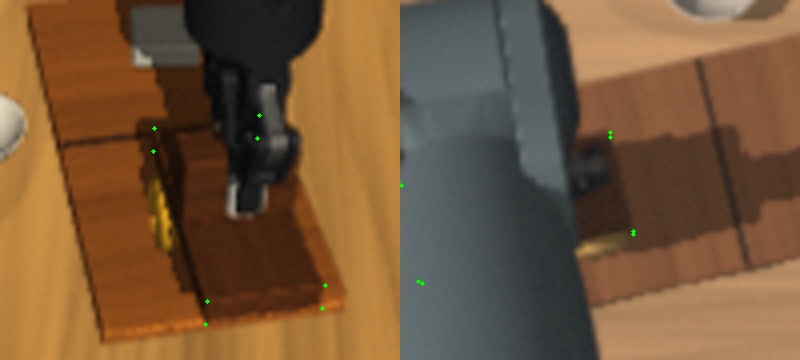

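The overlay matches the float to about 1 px, and a tube end shows on both sides of the sole, so it is centred. Now I'll descend gently.

>>> servo_tool(increments=[{"linear":[0,0,0.05],"rotation":[0,0,0]},{"linear":[0,0,0.05],"rotation":[0,0,0]},{"linear":[0,0,0.02],"rotation":[0,0,0]},{"linear":[0,0,0],"rotation":[0,0,0]}])

```text
clock: 12.7
position: [0.4583, 0.1453, 0.098]
tcp_rot: [180.0, -0.0, -166.4]
ft_force: [0.4, 0.2, -3.0]
gripper_width: 0.345
gripper_force: 60.3
```

>>> servo_tool(increments=[{"linear":[0,0,0.01],"rotation":[0,0,0]},{"linear":[0,0,0],"rotation":[0,0,0]}])

```text
clock: 12.9
position: [0.4586, 0.1454, 0.0978]
tcp_rot: [180.0, 0.0, -166.4]
ft_force: [0.4, 1.0, -2.6]
gripper_width: 0.343
gripper_force: 60.3
```

>>> servo_tool(increments=[{"linear":[0,0,0.01],"rotation":[0,0,0]},{"linear":[0,0,0],"rotation":[0,0,0]}])

```text
clock: 13.1
position: [0.4586, 0.1454, 0.0973]
tcp_rot: [180.0, 0.0, -166.4]
ft_force: [0.4, -0.3, -1.9]
gripper_width: 0.345
gripper_force: 60.3
```

```bash
cat >> h.py <<'E'
def ft(k=4):
    R=[]
    for i in range(k):
        grab("top");st=state();R.append(np.r_[st["position"]*1000,st["ft_force"],st["moment"]*100])
    print(round(st["clock"],2),np.round(np.mean(R,0),1),np.round(st["tcp_rot"],1))
E
python3 -c "from h import *;ft()"
```

```text
13.3 [ 4.586e+02  1.454e+02  9.730e+01  0.000e+00 -4.000e-01 -2.500e+00
 -1.500e+00  2.300e+00  2.300e+00] [ 180.     0.  -166.4]
```

>>> servo_tool(increments=[{"linear":[0,0,0.01],"rotation":[0,0,0]},{"linear":[0,0,0],"rotation":[0,0,0]},{"linear":[0,0,0],"rotation":[0,0,0]}])

```text
clock: 13.6
position: [0.4588, 0.1453, 0.097]
tcp_rot: [-180.0, 0.0, -166.4]
ft_force: [-0.6, -0.0, 0.1]
gripper_width: 0.343
gripper_force: 60.5
```

>>> servo_tool(increments=[{"linear":[0,0,0.01],"rotation":[0,0,0]},{"linear":[0,0,0],"rotation":[0,0,0]},{"linear":[0,0,0],"rotation":[0,0,0]}])

```text
clock: 13.9
position: [0.4588, 0.1452, 0.0969]
tcp_rot: [-180.0, 0.0, -166.4]
ft_force: [-1.4, -0.8, 5.4]
gripper_width: 0.346
gripper_force: 61.1
```

```bash
python3 -c "from h import *;ft()"
```

```text
14.1 [458.9 145.2  96.9  -2.2  -0.7   5.4 -50.5  43.3  -6.8] [-180.     0.  -166.4]
```

>>> servo_tool(increments=[{"linear":[0.001,-0.05,-0.002],"rotation":[0,0,0]},{"linear":[0.001,-0.05,0],"rotation":[0,0,0]}])

```text
clock: 14.3
position: [0.4599, 0.1404, 0.0969]
tcp_rot: [-180.0, 0.0, -166.4]
ft_force: [-2.1, -0.0, 6.0]
gripper_width: 0.342
gripper_force: 61.1
```

```bash
python3 -c "from h import *;ft()"
```

```text
14.5 [459.9 140.1  96.9  -2.1  -0.5   5.4 -51.1  42.1  -7.2] [-180.     0.  -166.4]
```

>>> servo_tool(increments=[{"linear":[0.001,-0.06,0],"rotation":[0,0,0]},{"linear":[0.001,-0.06,0],"rotation":[0,0,0]}])

```text
clock: 14.7
position: [0.4611, 0.1344, 0.0969]
tcp_rot: [-180.0, 0.0, -166.4]
ft_force: [-3.1, -0.2, 6.4]
gripper_width: 0.342
gripper_force: 61.3
```

```bash
python3 -c "from h import *;ft(3)"
```

```text
14.85 [461.2 134.1  96.9  -2.6  -0.8   5.6 -51.7  48.   -6.3] [-180.     0.  -166.4]
```

>>> servo_tool(increments=[{"linear":[0.003,-0.06,0],"rotation":[0,0,0]},{"linear":[0.003,-0.06,0],"rotation":[0,0,0]}])

```text
clock: 15.05
position: [0.4623, 0.1286, 0.0969]
tcp_rot: [-180.0, 0.0, -166.4]
ft_force: [-1.8, -0.2, 5.6]
gripper_width: 0.348
gripper_force: 61.3
```

```bash
python3 -c "from h import *;ft(3)"
```

```text
15.2 [462.5 128.2  96.9  -2.4  -0.9   5.5 -47.3  42.2  -6.9] [-180.     0.  -166.4]
```

>>> servo_tool(increments=[{"linear":[0.002,-0.07,0.001],"rotation":[0,0,0]},{"linear":[0.002,-0.07,0.001],"rotation":[0,0,0]}])

```text
clock: 15.4
position: [0.4639, 0.1217, 0.0969]
tcp_rot: [-180.0, 0.0, -166.4]
ft_force: [-2.6, -0.1, 8.4]
gripper_width: 0.344
gripper_force: 61.2
```

```bash
python3 -c "from h import *;ft(2)"
```

```text
15.5 [464.  121.3  96.9  -1.4  -0.5   6.4 -45.8  48.9  -2.8] [-180.     0.  -166.4]
```

>>> servo_tool(increments=[{"linear":[0.002,-0.07,-0.001],"rotation":[0,0,0]},{"linear":[0.002,-0.07,-0.001],"rotation":[0,0,0]}])

```text
clock: 15.7
position: [0.4653, 0.1149, 0.097]
tcp_rot: [-180.0, 0.0, -166.4]
ft_force: [-1.4, -0.2, 6.7]
gripper_width: 0.343
gripper_force: 61.3
```

```bash
python3 -c "from h import *;ft(2)"
```

```text
15.8 [465.4 114.4  96.9  -2.   -0.5   5.9 -43.9  43.1  -3.5] [-180.     0.  -166.4]
```

>>> servo_tool(increments=[{"linear":[0.002,-0.07,0],"rotation":[0,0,0]},{"linear":[0.002,-0.07,0.001],"rotation":[0,0,0]}])

```text
clock: 16.0
position: [0.4668, 0.108, 0.097]
tcp_rot: [-180.0, 0.0, -166.4]
ft_force: [-1.1, -0.4, 7.0]
gripper_width: 0.345
gripper_force: 61.3
```

```bash
python3 -c "from h import *;ft(2)"
```

```text
16.1 [466.9 107.6  96.9  -2.   -1.2   6.4 -40.8  48.2  -3. ] [-180.     0.  -166.4]
```

>>> servo_tool(increments=[{"linear":[0.002,-0.07,0],"rotation":[0,0,0]},{"linear":[0.002,-0.07,0.001],"rotation":[0,0,0]}])

```text
clock: 16.3
position: [0.4682, 0.1011, 0.0969]
tcp_rot: [-180.0, 0.0, -166.4]
ft_force: [-1.9, -0.5, 7.2]
gripper_width: 0.345
gripper_force: 61.4
```

```bash
python3 -c "from h import *;ft(2)"
```

```text
16.4 [468.4 100.7  96.9  -2.3  -1.2   7.1 -44.7  48.7  -2.4] [-180.     0.  -166.4]
```

>>> servo_tool(increments=[{"linear":[0.002,-0.07,-0.001],"rotation":[0,0,0]},{"linear":[0.002,-0.07,0],"rotation":[0,0,0]}])

```text
clock: 16.6
position: [0.4697, 0.0943, 0.0969]
tcp_rot: [-180.0, 0.1, -166.4]
ft_force: [-1.9, 0.3, 3.7]
gripper_width: 0.346
gripper_force: 61.2
```

```bash
python3 - <<'E'
from h import *
ft(2)
f=grab("side");g=grab("top")
for n,fr in(("side",f),("top",g)):
    for r in trace("tube",fr): print(n,round(r["score"],2),r["bbox"],r["mask"].sum())
a=cv2.resize(f["img"][170:260,295:395],None,fx=4,fy=4,interpolation=cv2.INTER_CUBIC)
b=cv2.resize(g["img"][180:270,260:360],None,fx=4,fy=4,interpolation=cv2.INTER_CUBIC)
cv2.imwrite("pics/m1.png",np.hstack([a,b])[:,:,::-1])
E
```

```text
16.7 [469.9  93.9  96.9  -2.1  -0.8   5.9 -45.5  46.7   0.9] [-1.800e+02  1.000e-01 -1.664e+02]
side 0.52 [332.8, 209.7, 333.2, 224.6] 55
```

View pics/m1.png

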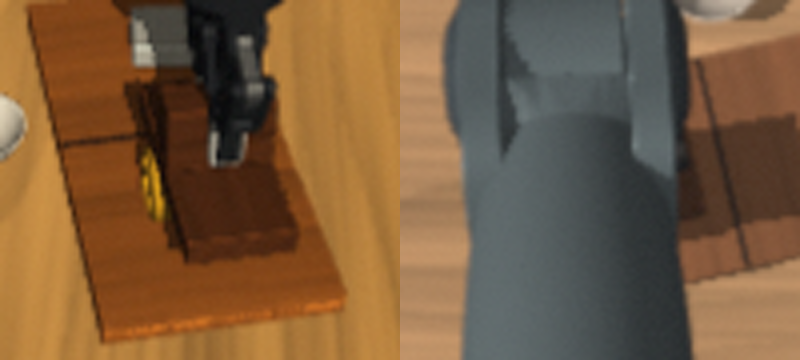

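The crop shows the tube's visible end has moved from about (163,215) to (153,187) and is still under the sole, so it is rolling. I'll continue.

>>> servo_tool(increments=[{"linear":[0.002,-0.07,0.001],"rotation":[0,0,0]},{"linear":[0.002,-0.07,0.002],"rotation":[0,0,0]}])

```text
clock: 17.1
position: [0.4713, 0.0875, 0.0967]
tcp_rot: [-180.0, 0.1, -166.4]
ft_force: [-0.8, 0.2, 5.0]
gripper_width: 0.342
gripper_force: 61.2
```

```bash
python3 -c "from h import *;ft(2)"
```

```text
17.2 [471.4  87.1  96.7  -1.7  -1.2   5.4 -38.9  39.3   2.6] [-1.800e+02  1.000e-01 -1.664e+02]
```

>>> servo_tool(increments=[{"linear":[0.002,-0.07,0.004],"rotation":[0,0,0]},{"linear":[0.002,-0.07,0.005],"rotation":[0,0,0]}])

```text
clock: 17.4
position: [0.4727, 0.0806, 0.0964]
tcp_rot: [-180.0, 0.1, -166.4]
ft_force: [-2.0, -1.4, 8.1]
gripper_width: 0.344
gripper_force: 61.4
```

```bash
python3 -c "from h import *;ft(2)"
```

```text
17.5 [472.9  80.2  96.4  -1.5  -1.    7.1 -41.5  50.9   2.9] [-1.799e+02  1.000e-01 -1.664e+02]
```

>>> servo_tool(increments=[{"linear":[0.002,-0.07,0.003],"rotation":[0,0,0]},{"linear":[0.002,-0.07,0.004],"rotation":[0,0,0]}])

```text
clock: 17.7
position: [0.4742, 0.0738, 0.0962]
tcp_rot: [-180.0, 0.1, -166.4]
ft_force: [-2.8, -0.7, 8.6]
gripper_width: 0.347
gripper_force: 61.5
```

```bash
python3 -c "from h import *;ft(2)"
```

```text
17.8 [474.3  73.3  96.1  -2.4  -1.4   7.8 -43.8  61.4   3.8] [-1.799e+02  1.000e-01 -1.664e+02]
```

>>> servo_tool(increments=[{"linear":[0.002,-0.07,0.001],"rotation":[0,0,0]},{"linear":[0.002,-0.07,0.003],"rotation":[0,0,0]}])

```text
clock: 18.0
position: [0.4757, 0.0669, 0.0959]
tcp_rot: [-180.0, 0.1, -166.4]
ft_force: [-2.5, -1.1, 7.7]
gripper_width: 0.341
gripper_force: 61.5
```

```bash
python3 -c "from h import *;ft(2)"
```

```text
18.1 [475.8  66.5  95.9  -1.8  -1.1   7.4 -33.7  55.    4.2] [-1.799e+02  1.000e-01 -1.664e+02]
```

>>> servo_tool(increments=[{"linear":[0.002,-0.07,0.002],"rotation":[0,0,0]},{"linear":[0.002,-0.07,0.003],"rotation":[0,0,0]}])

```text
clock: 18.3
position: [0.4772, 0.0601, 0.0957]
tcp_rot: [-180.0, 0.1, -166.4]
ft_force: [-2.5, -0.8, 7.3]
gripper_width: 0.344
gripper_force: 61.5
```

```bash
python3 -c "from h import *;ft(2)"
```

```text
18.4 [477.3  59.7  95.7  -2.1  -1.6   7.8 -31.9  59.4   8.2] [-1.800e+02  1.000e-01 -1.664e+02]
```

>>> servo_tool(increments=[{"linear":[0.002,-0.07,0],"rotation":[0,0,0]},{"linear":[0.002,-0.07,0.001],"rotation":[0,0,0]}])

```text
clock: 18.6
position: [0.4786, 0.0533, 0.0955]
tcp_rot: [-180.0, 0.1, -166.4]
ft_force: [-1.2, -0.0, 5.0]
gripper_width: 0.344
gripper_force: 61.3
```

```bash
python3 -c "from h import *;ft(2)"
```

```text
18.7 [478.7  52.9  95.4  -1.7  -1.2   6.  -25.8  48.7   3.9] [-1.800e+02  1.000e-01 -1.664e+02]
```

>>> servo_tool(increments=[{"linear":[0.002,-0.07,0.001],"rotation":[0,0,-0.1]},{"linear":[0.002,-0.07,0.001],"rotation":[0,0,-0.1]}])

```text
clock: 18.9
position: [0.4802, 0.0464, 0.0952]
tcp_rot: [-180.0, 0.1, -165.3]
ft_force: [0.1, -0.1, 4.2]
gripper_width: 0.342
gripper_force: 61.2
```

```bash
python3 -c "from h import *;ft(2)"
```

```text
19.0 [480.3  46.   95.2  -0.6  -1.3   5.1 -19.8  35.2  -2.4] [-1.800e+02  1.000e-01 -1.654e+02]
```

>>> servo_tool(increments=[{"linear":[0.002,-0.07,0.002],"rotation":[0,0,-0.1]},{"linear":[0.002,-0.07,0.003],"rotation":[0,0,-0.1]}])

```text
clock: 19.2
position: [0.4817, 0.0398, 0.0951]
tcp_rot: [180.0, 0.1, -164.4]
ft_force: [-1.8, 1.2, 9.9]
gripper_width: 0.344
gripper_force: 61.7
```

```bash
python3 -c "from h import *;ft(2)"
```

```text
19.3 [481.8  39.4  95.1  -1.8  -0.7   7.7  -4.9  42.2  -7. ] [ 1.800e+02  1.000e-01 -1.644e+02]
```

>>> servo_tool(increments=[{"linear":[0.003,-0.07,-0.002],"rotation":[0,0,-0.1]},{"linear":[0.003,-0.07,-0.002],"rotation":[0,0,-0.1]}])

```text
clock: 19.5
position: [0.4834, 0.0331, 0.0953]
tcp_rot: [180.0, 0.1, -163.4]
ft_force: [-0.4, 1.0, 8.0]
gripper_width: 0.339
gripper_force: 61.5
```

```bash
python3 -c "from h import *;ft(2)"
```

```text
19.6 [483.5  32.6  95.3  -1.6  -0.    7.6   1.3  41.2  -0.6] [ 1.800e+02  1.000e-01 -1.634e+02]
```

>>> servo_tool(increments=[{"linear":[0.0035,-0.07,-0.003],"rotation":[0,0,0]},{"linear":[0.0035,-0.07,-0.004],"rotation":[0,0,0]}])

```text
clock: 19.8
position: [0.4849, 0.0263, 0.0955]
tcp_rot: [180.0, 0.1, -163.4]
ft_force: [-1.2, -0.3, 5.4]
gripper_width: 0.346
gripper_force: 61.4
```

```bash
python3 -c "from h import *;ft(2)"
```

```text
19.9 [ 4.85e+02  2.58e+01  9.55e+01 -2.20e+00  2.00e-01  6.90e+00  2.20e+00
  3.64e+01  4.00e-01] [ 1.800e+02  1.000e-01 -1.634e+02]
```

>>> servo_tool(increments=[{"linear":[0.0035,-0.07,-0.003],"rotation":[0,0,0]},{"linear":[0.0035,-0.07,-0.003],"rotation":[0,0,0]}])

```text
clock: 20.1
position: [0.4864, 0.0195, 0.0957]
tcp_rot: [180.0, 0.0, -163.4]
ft_force: [-2.3, 0.6, 5.9]
gripper_width: 0.344
gripper_force: 61.3
```

```bash
python3 -c "from h import *;ft(2)"
```

```text
20.2 [486.5  19.   95.7  -1.3  -0.9   6.2   6.   38.6   2.9] [ 180.     0.  -163.4]
```

>>> servo_tool(increments=[{"linear":[0.0035,-0.07,-0.003],"rotation":[0,0,0]},{"linear":[0.0035,-0.07,-0.003],"rotation":[0,0,0]}])

```text
clock: 20.4
position: [0.4879, 0.0127, 0.0959]
tcp_rot: [180.0, 0.0, -163.4]
ft_force: [-1.6, 0.8, 5.9]
gripper_width: 0.343
gripper_force: 61.3
```

```bash
python3 -c "from h import *;ft(2)"
```

```text
20.5 [ 4.88e+02  1.22e+01  9.59e+01 -1.70e+00  1.00e-01  5.90e+00  5.00e+00
  3.91e+01  1.70e+00] [ 180.     0.  -163.4]
```

>>> servo_tool(increments=[{"linear":[0.0035,-0.07,-0.002],"rotation":[0,0,0]},{"linear":[0.0035,-0.07,-0.003],"rotation":[0,0,0]}])

```text
clock: 20.7
position: [0.4894, 0.0059, 0.0961]
tcp_rot: [179.9, 0.0, -163.4]
ft_force: [-2.6, 0.4, 5.0]
gripper_width: 0.342
gripper_force: 61.3
```

```bash
python3 -c "from h import *;ft(2)"
```

```text
20.8 [489.5   5.4  96.1  -1.7  -0.5   5.8   6.4  45.5   3.9] [ 180.     0.  -163.4]
```

>>> servo_tool(increments=[{"linear":[0.0035,-0.07,-0.002],"rotation":[0,0,0]},{"linear":[0.0035,-0.07,-0.003],"rotation":[0,0,0]}])

```text
clock: 21.0
position: [0.4909, -0.0009, 0.0963]
tcp_rot: [179.9, -0.0, -163.4]
ft_force: [-2.8, -0.3, 4.7]
gripper_width: 0.344
gripper_force: 61.3
```

```bash
python3 -c "from h import *;ft(2)"
```

```text
21.1 [491.   -1.4  96.3  -2.1  -0.5   5.1   9.3  53.6  10.2] [ 180.    -0.  -163.4]
```

>>> servo_tool(increments=[{"linear":[0.0035,-0.07,-0.001],"rotation":[0,0,0]},{"linear":[0.0035,-0.07,-0.002],"rotation":[0,0,0]}])

```text
clock: 21.3
position: [0.4925, -0.0077, 0.0964]
tcp_rot: [179.9, -0.0, -163.4]
ft_force: [-2.6, 0.2, 5.9]
gripper_width: 0.348
gripper_force: 61.3
```

```bash
python3 -c "from h import *;ft(2)"
```

```text
21.4 [492.6  -8.2  96.5  -2.   -0.7   6.9  14.2  57.6   7.1] [ 180.    -0.  -163.4]
```

>>> servo_tool(increments=[{"linear":[0.0035,-0.07,-0.002],"rotation":[0,0,0]},{"linear":[0.0035,-0.07,-0.002],"rotation":[0,0,0]}])

```text
clock: 21.6
position: [0.494, -0.0145, 0.0966]
tcp_rot: [179.9, -0.0, -163.4]
ft_force: [-3.3, -0.2, 7.3]
gripper_width: 0.341
gripper_force: 61.3
```

```bash
python3 -c "from h import *;ft(2)"
```

```text
21.7 [494.1 -15.   96.6  -3.5  -1.3   6.9  16.   64.5  11.6] [ 180.    -0.  -163.4]
```

>>> servo_tool(increments=[{"linear":[0.006,-0.07,-0.002],"rotation":[0,0,0]},{"linear":[0.006,-0.07,-0.002],"rotation":[0,0,0]}])

```text
clock: 21.9
position: [0.4955, -0.0213, 0.0968]
tcp_rot: [179.9, -0.0, -163.4]
ft_force: [-2.3, 0.0, 6.4]
gripper_width: 0.343
gripper_force: 61.4
```

```bash
python3 - <<'E'
from h import *
ft(2)
f=grab("side");g=grab("top")
for n,fr in(("side",f),("top",g)):
    for r in trace("tube",fr): print(n,round(r["score"],2),r["bbox"],r["mask"].sum())
a=cv2.resize(f["img"][165:235,300:380],None,fx=5,fy=5,interpolation=cv2.INTER_CUBIC)
b=cv2.resize(g["img"][180:250,300:380],None,fx=5,fy=5,interpolation=cv2.INTER_CUBIC)
cv2.imwrite("pics/m2.png",np.hstack([a,b])[:,:,::-1])
E
```

```text
22.0 [495.6 -21.8  96.8  -2.9  -0.5   6.3  21.1  66.7  12.3] [ 180.    -0.  -163.4]
side 0.68 [329.1, 193.5, 356.7, 209.8] 240
```

View pics/m2.png

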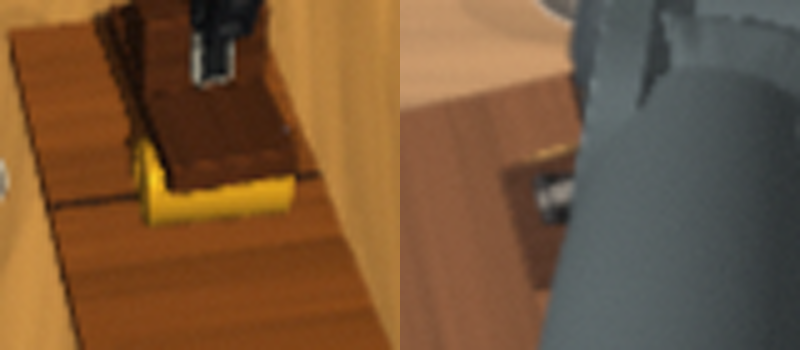

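The side view now shows the tube's near flank below the sole, from (330,209) to (358,207), just short of the line. I'll measure from that lower edge.

```bash
cat >> h.py <<'E'
from scipy.optimize import least_squares
def lower_edge(img,u0,u1,v0,v1):
    q=img.astype(float);r=q[:,:,1]/(q[:,:,0]+1);E=[]
    for u in range(u0,u1):
        c=r[v0:v1,u];k=np.nonzero(c>.66)[0]
        if len(k)==0: continue
        k=k[-1]
        if k+1>=len(c): continue
        E.append((u,v0+k+(c[k]-.66)/(c[k]-c[k+1])))
    return np.array(E)
def low_sil(f,x,y,w,us):
    q=np.array([proj(f,p) for p in tubepts(x,y,w,.043)]);h=cv2.convexHull(q.astype(np.float32))[:,0]
    out=[]
    for u in us:
        vs=[a[1]+(u-a[0])/(b[0]-a[0])*(b[1]-a[1]) for a,b in zip(h,np.roll(h,-1,0)) if (a[0]-u)*(b[0]-u)<=0 and a[0]!=b[0]]
        out.append(max(vs) if vs else np.nan)
    return np.array(out)
LS=(np.array([.4989,-.0027]),13.5)  # line as the side camera places it
def measure(f,E,xb,yb0):
    e=np.radians(LS[1]);ex=np.array([np.cos(e),np.sin(e)]);ey=np.array([-np.sin(e),np.cos(e)])
    def res(p):
        c=LS[0]+xb*ex+p[0]*.01*ey;return np.nan_to_num(low_sil(f,*c,LS[1]+p[1],E[:,0])-E[:,1])
    r=least_squares(res,[yb0*100,0],loss="soft_l1",f_scale=.3,diff_step=1e-3)
    return r.x[0]*10,r.x[1],np.sqrt(np.mean(r.fun**2))
E
python3 - <<'E'
from h import *
f=grab("side")
print(linemeas(f,[.4989,-.0027,13.5]))
g=dict(f);g["img"]=np.load("side1.npy")
print("init line",linemeas(g,[.4989,-.0027,13.5]))
E=lower_edge(g["img"],336,360,205,250);print(E[:,1].round(1));print("init",measure(g,E,-.007,.1))
E=lower_edge(f["img"],333,356,195,225);print(E.round(1).tolist());print("now",measure(f,E,-.007,.015))
E
python3 - <<'E'
import sys;sys.path.insert(0,".")
from h import *
f=dict(grab("side"))
import numpy as np
z=np.load("f0.npz")["s"];f["img"]=z;print("line clean",linemeas(f,[.4989,-.0027,13.5]));E=lower_edge(z,336,360,205,250);print("init0",measure(f,E,-.007,.1))
E
```

```text
(58, array([ 0.50258837, -0.00698475]), np.float64(18.544700707569294))
init line (49, array([5.10714636e-01, 3.22897235e-04]), np.float64(13.429696329585175))
[231.4 231.4 231.2 231.1 230.9 230.9 230.7 230.6 230.5 230.4 230.4 230.
 230.  229.9 229.9 229.7 229.5 229.6 229.6 229.5 229.2 229.2 228.9 228.6]
init (np.float64(101.17454528808594), np.float64(0.0), np.float64(0.15048390962166489))
[[333.0, 209.2], [334.0, 208.9], [335.0, 208.9], [336.0, 208.6], [337.0, 208.4], [338.0, 208.5], [339.0, 208.3], [340.0, 208.2], [341.0, 208.1], [342.0, 208.1], [343.0, 207.7], [344.0, 207.7], [345.0, 207.8], [346.0, 207.4], [347.0, 207.5], [348.0, 207.4], [349.0, 207.6], [350.0, 207.2], [351.0, 207.2], [352.0, 206.9], [353.0, 206.7], [354.0, 206.9], [355.0, 206.5]]
now (np.float64(15.377655029296875), np.float64(0.0), np.float64(0.15499175428108367))
line clean (61, array([ 0.49888904, -0.00265434]), np.float64(13.592349967949298))
init0 (np.float64(101.05247497558594), np.float64(0.0), np.float64(0.13591915291419696))
```

```bash
sed -i 's/LS\[1\]+p\[1\],E/LS[1]+p[1]-10,E/; s/\[yb0\*100,0\]/[yb0*100,10]/; s/r.x\[0\]\*10,r.x\[1\],np/r.x[0]*10,r.x[1]-10,np/' h.py
python3 - <<'E'
from h import *
f=grab("side");g=dict(f)
for z in(np.load("side1.npy"),np.load("f0.npz")["s"]):
    g["img"]=z;E=lower_edge(z,334,362,205,250);print("init",measure(g,E,-.007,.1))
for i in range(3):
    f=grab("side");E=lower_edge(f["img"],332,356,195,225);print("now",measure(f,E,-.007,.015),measure(f,E,-.010,.015))
E
```

```text
init (np.float64(101.35195940964755), np.float64(-1.5895634325700314), np.float64(0.15243834718788116))
init (np.float64(101.14841449723758), np.float64(-1.332377213722662), np.float64(0.17697376582039684))
now (np.float64(15.413833148585844), np.float64(-1.3860742064250289), np.float64(0.13051768380045972)) (np.float64(15.486425927294148), np.float64(-1.3860691331417048), np.float64(0.1305176147066978))
now (np.float64(15.496986390782567), np.float64(-1.504200018136796), np.float64(0.12878150964886917)) (np.float64(15.575761632391929), np.float64(-1.504178349385299), np.float64(0.12878169534261585))
now (np.float64(15.496732374743846), np.float64(-1.2379738972745429), np.float64(0.1365024108428104)) (np.float64(15.561558754942016), np.float64(-1.237981441906486), np.float64(0.13650228816291837))
```

>>> servo_tool(increments=[{"linear":[0.005,-0.07,-0.001],"rotation":[0,0,0]},{"linear":[0.005,-0.07,-0.002],"rotation":[0,0,0]}])

```text
clock: 22.7
position: [0.497, -0.0282, 0.0969]
tcp_rot: [179.9, -0.0, -163.4]
ft_force: [-2.4, -0.5, 5.6]
gripper_width: 0.347
gripper_force: 61.4
```

```bash
python3 -c "from h import *;ft(2)"
```

```text
22.8 [497.2 -28.7  97.   -2.6  -0.7   5.7  14.8  63.3  14.4] [ 180.    -0.  -163.4]
```

>>> servo_tool(increments=[{"linear":[0.005,-0.07,0],"rotation":[0,0,0]},{"linear":[0.005,-0.07,0],"rotation":[0,0,0]}])

```text
clock: 23.0
position: [0.4986, -0.0351, 0.0969]
tcp_rot: [179.9, -0.0, -163.4]
ft_force: [-1.9, -0.8, 5.6]
gripper_width: 0.343
gripper_force: 61.3
```

```bash
python3 -c "from h import *;ft(2)"
```

```text
23.1 [498.7 -35.6  97.   -2.8  -1.    6.4  17.2  63.7  15.1] [ 180.    -0.  -163.4]
```

>>> servo_tool(increments=[{"linear":[0.005,-0.07,0],"rotation":[0,0,0]},{"linear":[0.005,-0.07,0],"rotation":[0,0,0]}])

```text
clock: 23.3
position: [0.5001, -0.042, 0.0969]
tcp_rot: [179.9, -0.0, -163.4]
ft_force: [-1.8, 0.3, 4.6]
gripper_width: 0.341
gripper_force: 61.3
```

```bash
python3 - <<'E'
from h import *
ft(2)
for i in range(3):
    f=grab("side");E=lower_edge(f["img"],330,354,190,220);print("now",measure(f,E,-.008,.005))
E
```

```text
23.4 [500.2 -42.4  96.9  -2.3  -0.8   6.4  20.9  65.   19. ] [ 180.    -0.  -163.4]
now (np.float64(4.466894007120401), np.float64(-1.7628836745856518), np.float64(0.0919879647457962))
now (np.float64(4.583825698050009), np.float64(-1.7913133081979336), np.float64(0.0968943074868939))
now (np.float64(4.677231938148952), np.float64(-1.6894219386550855), np.float64(0.11015055955031068))
```

>>> servo_tool(increments=[{"linear":[0.004,-0.06,0],"rotation":[0,0,0]},{"linear":[0.004,-0.06,0],"rotation":[0,0,0]},{"linear":[0.003,-0.05,0],"rotation":[0,0,0]},{"linear":[0.002,-0.03,0],"rotation":[0,0,0]},{"linear":[0,0,0],"rotation":[0,0,0]}])

```text
clock: 24.05
position: [0.5023, -0.0519, 0.0969]
tcp_rot: [180.0, -0.0, -163.4]
ft_force: [-3.3, -1.3, 5.5]
gripper_width: 0.343
gripper_force: 61.3
```

```bash
python3 - <<'E'
from h import *
ft(2)
for i in range(3):
    f=grab("side");E=lower_edge(f["img"],330,354,185,215);print("now",measure(f,E,-.008,0.))
g=grab("top")
a=cv2.resize(f["img"][155:225,300:380],None,fx=5,fy=5,interpolation=cv2.INTER_CUBIC)
b=cv2.resize(g["img"][180:250,310:390],None,fx=5,fy=5,interpolation=cv2.INTER_CUBIC)
cv2.imwrite("pics/m3.png",np.hstack([a,b])[:,:,::-1])
E
```

```text
24.15 [502.3 -51.8  96.9  -2.4  -0.9   6.3  26.4  65.6  19.7] [ 179.9   -0.  -163.4]
now (np.float64(0.0), np.float64(-1.1426544189453125), np.float64(0.16943482922613337))
now (np.float64(0.0), np.float64(-1.0540008544921875), np.float64(0.15984241112447026))
now (np.float64(0.0), np.float64(-1.0687255859375), np.float64(0.1761479026177029))
```

View pics/m3.png

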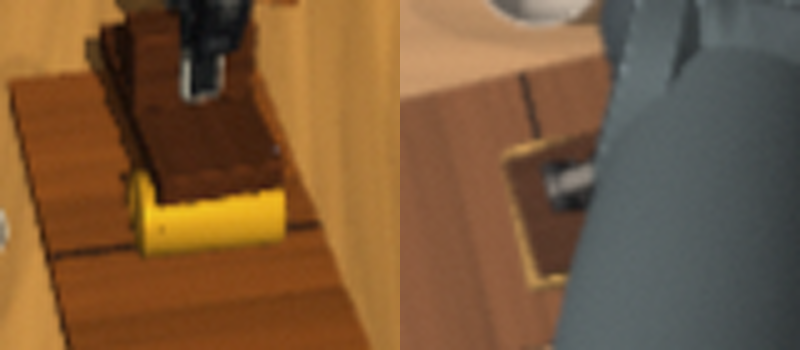

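```bash
sed -i 's/p\[0\]\*.01\*ey/(p[0]-10)*.01*ey/; s/\[yb0\*100,10\]/[yb0*100+10,10]/; s/r.x\[0\]\*10,r.x/(r.x[0]-10)*10,r.x/' h.py
cat >> h.py <<'E'
def left_edge(img,v0,v1,u0,u1):
    # strongest board->brass rise of G-channel ratio, sub-pixel at half height
    q=img.astype(float);r=q[:,:,1]/(q[:,:,0]+1);E=[]
    for v in range(v0,v1):
        c=r[v,u0:u1];base=np.median(c[:6]);k=np.argmax(c);th=(base+c[k])/2
        if c[k]-base<.06: continue
        j=k
        while c[j-1]>th: j-=1
        E.append((u0+j-1+(th-c[j-1])/(c[j]-c[j-1]),v))
    return np.array(E)
LT=(np.array([.50304,-.00026]),13.6)
def left_sil(f,x,y,w,vs):
    q=np.array([proj(f,p) for p in tubepts(x,y,w,.043)]);h=cv2.convexHull(q.astype(np.float32))[:,0];o=[]
    for v in vs:
        us=[a[0]+(v-a[1])/(b[1]-a[1])*(b[0]-a[0]) for a,b in zip(h,np.roll(h,-1,0)) if (a[1]-v)*(b[1]-v)<=0 and a[1]!=b[1]]
        o.append(min(us) if us else np.nan)
    return np.array(o)
def measure_top(f,E,xb,yb0):
    e=np.radians(LT[1]);ex=np.array([np.cos(e),np.sin(e)]);ey=np.array([-np.sin(e),np.cos(e)])
    def res(p):
        c=LT[0]+xb*ex+(p[0]-10)*.01*ey;return np.nan_to_num(left_sil(f,*c,LT[1]+p[1]-10,E[:,1])-E[:,0])
    r=least_squares(res,[yb0*100+10,10],loss="soft_l1",f_scale=.3,diff_step=1e-3)
    return (r.x[0]-10)*10,r.x[1]-10,np.sqrt(np.mean(r.fun**2))
E
python3 - <<'E'
from h import *
for i in range(2):
    f=grab("side");E=lower_edge(f["img"],330,354,185,215);print("side",measure(f,E,-.008,0.))
    g=grab("top");E=left_edge(g["img"],213,235,322,345);print(E.round(1).tolist());print("top",measure_top(g,E,-.008,0.))
for z in(np.load("top1.npy"),np.load("f0.npz")["t"]):
    g["img"]=z;E=left_edge(z,218,240,284,306);print("top init",E[:,0].round(1).tolist(),measure_top(g,E,-.008,.1))
E
```

```text
side (np.float64(-0.6160962793385139), np.float64(-1.018256703276073), np.float64(0.112107452792284))
[[338.3, 213.0], [338.1, 214.0], [338.3, 215.0], [338.3, 216.0], [338.6, 217.0], [338.7, 218.0], [339.3, 219.0], [339.8, 220.0], [340.1, 221.0], [340.3, 222.0], [331.7, 223.0], [332.0, 224.0], [332.3, 225.0], [332.4, 226.0], [332.5, 227.0], [332.7, 228.0], [333.2, 229.0], [333.3, 230.0], [343.4, 231.0], [343.5, 232.0], [343.3, 233.0], [343.0, 234.0]]
top (np.float64(-17.05310029059058), np.float64(-43.01309293349649), np.float64(2.7123702240841183))
side (np.float64(-0.6346850095702372), np.float64(-1.251875234683542), np.float64(0.10298101281007989))
[[338.3, 213.0], [338.0, 214.0], [338.3, 215.0], [338.4, 216.0], [338.6, 217.0], [338.7, 218.0], [339.2, 219.0], [339.8, 220.0], [339.9, 221.0], [339.9, 222.0], [331.5, 223.0], [331.8, 224.0], [332.2, 225.0], [332.4, 226.0], [332.6, 227.0], [332.9, 228.0], [333.2, 229.0], [333.5, 230.0], [343.5, 231.0], [343.5, 232.0], [343.3, 233.0], [343.0, 234.0]]
top (np.float64(-17.350087383341197), np.float64(-43.11830572985423), np.float64(2.6620883964054736))
top init [295.3, 295.5, 295.7, 295.9, 296.0, 296.3, 296.5, 296.6, 296.8, 297.1, 297.4, 297.5, 297.7, 298.0, 298.4, 298.8, 298.9, 298.8, 298.9, 299.0, 299.4, 299.7] (np.float64(102.06625503036466), np.float64(-0.8420467591463687), np.float64(0.1501829771889756))
top init [295.4, 295.4, 295.7, 295.8, 295.9, 296.0, 296.3, 296.5, 296.7, 297.0, 297.1, 297.4, 297.5, 297.7, 297.9, 298.1, 298.3, 298.4, 298.7, 299.0, 299.2, 299.3] (np.float64(102.75766109169385), np.float64(-1.7122748018955605), np.float64(0.07502036652133887))
```

```bash
python3 - <<'E'
from h import *
I=[]
for i in range(4):
    g=grab("top");I.append(g["img"].astype(float))
im=np.mean(I,0);q=im[:,:,1]/(im[:,:,0]+1)
for v in range(212,238,2): print(v,(q[v,332:348]*100).astype(int),im[v,332:348,0].astype(int))
g=dict(g);g["img"]=im
for yb in(0,.002): 
  c=LT[0]-.008*np.array([.972,.235])+yb*np.array([-.235,.972]);print(left_sil(g,*c,12.2,range(212,238,2)).round(1))
print(linemeas(g,[.503,-.0003,13.6]))
E
```

```text
212 [65 65 64 63 64 65 68 74 78 77 74 80 82 77 78 88] [93 88 86 84 83 83 77 66 57 51 49 53 62 65 72 80]
214 [65 63 64 63 64 65 79 92 95 96 93 93 93 93 93 93] [ 89  84  85  87  87  83  69  68  61  56  75 108 122 126 135 136]
216 [67 64 63 64 64 64 74 89 93 94 93 93 93 93 93 93] [105  92  90  91  90  88  87  96 108 100 124 137 137 136 127 111]
218 [68 65 64 63 64 63 66 84 91 93 94 93 93 94 94 95] [117  95  90  90  89  89  89  95 116 100  84  79  68  59  60  51]
220 [ 71  68  64  65  64  64  64  70  83  94  96  97  99  94  94 100] [134 113  93  89  88  88  87  79  65  61  50  37  28  33  45  47]
222 [71 71 67 65 64 64 64 64 67 72 70 69 67 67 73 94] [153 128  97  88  86  85  86  85  74  68  67  65  65  64  67  73]
224 [69 73 72 64 64 63 63 63 63 63 64 64 65 65 75 98] [147 158 126  93  88  89  89  89  89  89  88  87  87  86  83  83]
226 [ 66  73  73  69  64  63  63  64  64  64  64  64  65  71  95 107] [143 162 143 108  91  88  87  87  86  86  87  86  85  84  82  84]
228 [ 65  70  74  72  66  63  65  65  64  64  63  63  66  83 103 107] [142 152 167 133  95  85  86  86  84  85  84  84  84  
[... 937 characters left out ...]
ravel()
                ~~~~~~~~~~~~^^^^^^^^^^^^^^^^^^^^^^^^^^^^^
cv2.error: OpenCV(4.12.0) /io/opencv/modules/imgproc/src/color.simd_helpers.hpp:94: error: (-2:Unspecified error) in function 'cv::impl::{anonymous}::CvtHelper<VScn, VDcn, VDepth, sizePolicy>::CvtHelper(cv::InputArray, cv::OutputArray, int) [with VScn = cv::impl::{anonymous}::Set<3, 4>; VDcn = cv::impl::{anonymous}::Set<1>; VDepth = cv::impl::{anonymous}::Set<0, 2, 5>; cv::impl::{anonymous}::SizePolicy sizePolicy = cv::impl::<unnamed>::NONE; cv::InputArray = const cv::_InputArray&; cv::OutputArray = const cv::_OutputArray&]'
> Unsupported depth of input image:
>     'VDepth::contains(depth)'
> where
>     'depth' is 6 (CV_64F)
```

Side and top readings put the tube at −0.6 and about +2 mm, averaging roughly +0.6 mm, with yaw about −1.3°. I'll nudge the sole 1 mm, let it rest, then lift slowly.

>>> servo_tool(increments=[{"linear":[0.004,-0.02,0],"rotation":[0,0,0]},{"linear":[0,0,0],"rotation":[0,0,0]},{"linear":[0,0,0],"rotation":[0,0,0]},{"linear":[0,0,0],"rotation":[0,0,0]},{"linear":[0,0,0],"rotation":[0,0,0]},{"linear":[0,0,0],"rotation":[0,0,0]}])

```text
clock: 25.35
position: [0.5025, -0.0528, 0.0969]
tcp_rot: [179.9, -0.0, -163.4]
ft_force: [-2.4, 0.2, 5.6]
gripper_width: 0.346
gripper_force: 61.3
```

>>> servo_tool(increments=[{"linear":[0,0,-0.004],"rotation":[0,0,0]},{"linear":[0,0,-0.004],"rotation":[0,0,0]},{"linear":[0,0,-0.004],"rotation":[0,0,0]},{"linear":[0,0,-0.004],"rotation":[0,0,0]},{"linear":[0,0,-0.008],"rotation":[0,0,0]},{"linear":[0,0,-0.02],"rotation":[0,0,0]},{"linear":[0,0,-0.05],"rotation":[0,0,0]},{"linear":[0,0,0],"rotation":[0,0,0]}])

```text
clock: 26.15
position: [0.5031, -0.0531, 0.1019]
tcp_rot: [-180.0, 0.0, -163.4]
ft_force: [0.5, 0.6, -1.9]
gripper_width: 0.349
gripper_force: 60.3
```

```bash
python3 - <<'E'
from h import *
ft(2)
for i in range(3):
    f=grab("side");E=lower_edge(f["img"],330,354,185,215);print("side",measure(f,E,-.008,0.))
E
```

```text
26.25 [ 5.031e+02 -5.300e+01  1.018e+02 -1.000e-01  6.000e-01 -1.900e+00
 -2.000e-01 -2.000e+00  7.000e-01] [-180.     0.  -163.4]
side (np.float64(-1.28766943941228), np.float64(-1.0506418245795714), np.float64(0.23294759822871344))
side (np.float64(-1.2459376095941188), np.float64(-1.3645075809256575), np.float64(0.22512080972381346))
side (np.float64(-1.3530918609168374), np.float64(-1.355224912796393), np.float64(0.23672773300710798))
```

>>> servo_tool(increments=[{"linear":[0,0,-0.3],"rotation":[0,0,0]},{"linear":[0,0,-0.3],"rotation":[0,0,0]},{"linear":[-0.03,0.464,0],"rotation":[0,0,0]},{"linear":[-0.03,0.464,0],"rotation":[0,0,0]},{"linear":[-0.03,0.464,0],"rotation":[0,0,0]},{"linear":[-0.03,0.464,0],"rotation":[0,0,0]},{"linear":[-0.03,0.464,0],"rotation":[0,0,0]},{"linear":[-0.03,0.464,0],"rotation":[0,0,0]}])

```text
clock: 27.2
position: [0.4713, 0.0839, 0.1316]
tcp_rot: [180.0, 0.0, -163.4]
ft_force: [1.0, 0.6, -1.7]
gripper_width: 0.342
gripper_force: 60.3
```

>>> servo_tool(increments=[{"linear":[-0.03,0.464,0],"rotation":[0,0,0]},{"linear":[-0.03,0.464,0],"rotation":[0,0,0]},{"linear":[-0.03,0.464,0],"rotation":[0,0,0]},{"linear":[-0.03,0.464,0],"rotation":[0,0,0]},{"linear":[-0.03,0.464,0],"rotation":[0,0,0]},{"linear":[-0.03,0.464,0],"rotation":[0,0,0]},{"linear":[-0.03,0.464,0],"rotation":[0,0,0]},{"linear":[-0.03,0.464,0],"rotation":[0,0,0]}])

```text
clock: 28.0
position: [0.4297, 0.2651, 0.1316]
tcp_rot: [180.0, 0.0, -163.4]
ft_force: [0.1, 0.8, -3.1]
gripper_width: 0.346
gripper_force: 60.3
```

>>> servo_tool(increments=[{"linear":[-0.03,0.464,0],"rotation":[0,0,0]},{"linear":[-0.03,0.464,0],"rotation":[0,0,0]},{"linear":[0,0,0],"rotation":[0,0,0]},{"linear":[0,0,0],"rotation":[0,0,0]}])

```text
clock: 28.4
position: [0.4195, 0.3096, 0.1315]
tcp_rot: [-180.0, -0.0, -163.3]
ft_force: [0.8, -0.2, -2.1]
gripper_width: 0.34
gripper_force: 60.5
```

```bash
python3 - <<'E'
from h import *
ft(2)
tt=lambda x,y,w:tubepts(x,y,w,.043)
for c in("top","side"):
    f,m,a=soft("tube",c,6)
    r=fit([(f,m)],tt,np.array([.494,-.002,12.5]),[.01,.01,5]);print(c,r)
    for L in(LT,LS):
        e=np.radians(13.58);d=r[0][:2]-L[0];print("ex",d@[np.cos(e),np.sin(e)],"ey",d@[-np.sin(e),np.cos(e)],"dyaw",r[0][2]-13.58)
    if c=="side": E=lower_edge(f["img"],328,356,185,215);print(measure(f,E,-.008,0.))
    else: E=left_edge(f["img"],213,236,320,342);print(measure_top(f,E,-.008,0.))
    save("pics/z_%s.png"%c,f)
a=cv2.imread("pics/z_top.png")[178:264,275:407];b=cv2.imread("pics/z_side.png")[158:262,300:388]
im=np.zeros((416,900-140,3),np.uint8);A=cv2.resize(a,None,fx=3,fy=3);B=cv2.resize(b,None,fx=4,fy=4);im[:258,:396]=A;im[:416,400:752]=B;cv2.imwrite("pics/zz.png",im)
E
```

```text
28.5 [ 4.196e+02  3.091e+02  1.315e+02  6.000e-01 -4.000e-01 -2.200e+00
 -8.000e-01 -4.300e+00  9.000e-01] [-180.    -0.  -163.4]
top (array([ 4.92330010e-01, -1.15371849e-03,  1.38750444e+01]), np.float64(0.2542751461639422))
ex -0.010620418278179881 ey 0.0016460029413879855 dyaw 0.2950443889106875
ex -0.006023241287651551 ey 0.0030457042372926315 dyaw 0.2950443889106875
(np.float64(1.049270555217774), np.float64(-1.0399797858848583), np.float64(0.16750144607347228))
side (array([ 4.89465425e-01, -5.67608906e-03,  1.25258965e+01]), np.float64(0.0478360599799056))
ex -0.014466784075023772 ey -0.0020773230300355928 dyaw -1.0541034865968761
ex -0.009869607084495441 ey -0.0006776217341309459 dyaw -1.0541034865968761
(np.float64(-1.174173269524843), np.float64(-0.7608051009069658), np.float64(0.3610832314326897))
```

View pics/zz.png

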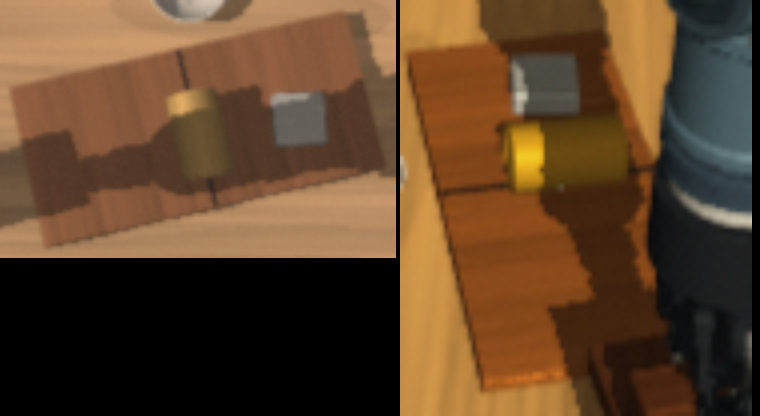

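The views show the tube lying across the scribed line, centred to within about 1 mm and 1°. Now I'll stand the float on the bench.

>>> servo_tool(increments=[{"linear":[0,0,0.4],"rotation":[0,0,0]},{"linear":[0,0,0.4],"rotation":[0,0,0]},{"linear":[0,0,0.4],"rotation":[0,0,0]},{"linear":[0,0,0.4],"rotation":[0,0,0]},{"linear":[0,0,0.3],"rotation":[0,0,0]},{"linear":[0,0,0.12],"rotation":[0,0,0]},{"linear":[0,0,0],"rotation":[0,0,0]},{"linear":[0,0,0],"rotation":[0,0,0]}])

```text
clock: 30.5
position: [0.4201, 0.3099, 0.0311]
tcp_rot: [180.0, 0.1, -163.4]
ft_force: [0.6, -0.0, -2.2]
gripper_width: 0.345
gripper_force: 60.5
```

>>> servo_tool(increments=[{"linear":[0,0,0.01],"rotation":[0,0,0]},{"linear":[0,0,0.01],"rotation":[0,0,0]},{"linear":[0,0,0],"rotation":[0,0,0]}])

```text
clock: 30.8
position: [0.4199, 0.3097, 0.0299]
tcp_rot: [180.0, 0.0, -163.4]
ft_force: [-0.8, -0.6, -2.0]
gripper_width: 0.344
gripper_force: 60.5
```

>>> servo_tool(increments=[{"linear":[0,0,0.01],"rotation":[0,0,0]},{"linear":[0,0,0.01],"rotation":[0,0,0]},{"linear":[0,0,0],"rotation":[0,0,0]}])

```text
clock: 31.1
position: [0.4198, 0.3097, 0.0291]
tcp_rot: [180.0, 0.0, -163.4]
ft_force: [-1.4, -1.7, 3.5]
gripper_width: 0.344
gripper_force: 61.2
```

>>> servo_tool(increments=[{"linear":[0,0,0.006],"rotation":[0,0,0]},{"linear":[0,0,0],"rotation":[0,0,0]}])

```text
clock: 31.3
position: [0.4198, 0.3097, 0.0291]
tcp_rot: [180.0, 0.0, -163.4]
ft_force: [-2.6, -1.8, 7.0]
gripper_width: 0.341
gripper_force: 61.6
```

>>> servo_tool(increments=[{"linear":[0,0,0],"rotation":[0,0,0]},{"linear":[0,0,0],"rotation":[0,0,0]},{"linear":[0,0,0],"rotation":[0,0,0]},{"linear":[0,0,0],"rotation":[0,0,0]},{"linear":[0,0,0],"rotation":[0,0,0]},{"linear":[0,0,0],"rotation":[0,0,0]},{"linear":[0,0,0],"rotation":[0,0,0]},{"linear":[0,0,0],"rotation":[0,0,0]}], gripper=1)

```text
clock: 32.1
position: [0.4197, 0.3096, 0.0283]
tcp_rot: [180.0, 0.0, -163.4]
ft_force: [0.8, -0.5, 0.5]
gripper_width: 1.002
gripper_force: 0.0
```

>>> servo_tool(increments=[{"linear":[0,0,-0.2],"rotation":[0,0,0]},{"linear":[0,0,-0.4],"rotation":[0,0,0]},{"linear":[0,0,-0.5],"rotation":[0,0,0]},{"linear":[0,0,-0.5],"rotation":[0,0,0]},{"linear":[0,0,-0.5],"rotation":[0,0,0]},{"linear":[0,0,-0.4],"rotation":[0,0,0]},{"linear":[0,0,0],"rotation":[0,0,0]},{"linear":[0,0,0],"rotation":[0,0,0]}])

```text
clock: 32.9
position: [0.42, 0.3098, 0.1539]
tcp_rot: [180.0, 0.1, -163.4]
ft_force: [0.4, -0.3, -0.2]
gripper_width: 1.001
gripper_force: 0.0
```

```bash
python3 - <<'E'
from h import *
ft(2)
f=grab("side");E=lower_edge(f["img"],328,356,185,215);print(measure(f,E,-.008,0.))
for n in("float","tube"):
    for r in trace(n,f): print(n,r["bbox"],round(r["score"],2))
P=boxpts(.4199,.3097,106.6,0,.15,.07,.02);q=np.array([proj(f,p) for p in P]);print(q.min(0),q.max(0))
save("pics/end.png",f)
E
```

```text
33.0 [ 4.191e+02  3.093e+02  1.527e+02  0.000e+00 -2.000e-01 -7.000e-01
  3.300e+00  5.000e-01  2.300e+00] [-1.800e+02 -1.000e-01 -1.634e+02]
(np.float64(-1.0999493212769273), np.float64(-1.4799949133168528), np.float64(0.3206257652213167))
float [393.2, 340.9, 431.7, 399.9] 0.88
float [190.0, 217.0, 245.9, 286.4] 0.86
float [345.3, 266.2, 397.1, 335.6] 0.71
tube [327.0, 185.9, 355.3, 205.8] 0.9
[344.40923653 267.54247415] [396.29389974 334.63018479]
```

View pics/end.png

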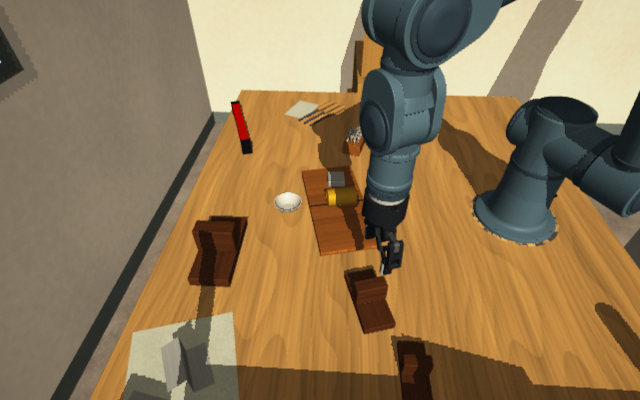

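The float stands sole down on the bench at (370,300), off the board. The tube lies on the line at (341,196), and the gripper is clear.

```bash
python3 -c "from station import bot;print(bot.close_job())"
```

```text
the job is handed in; nothing more can be done
None
```

The job is handed in: the tube lies over the scribed line to within about 1 mm and about 1° of parallel, by my own camera measurements, the contact force readings stayed below 15 N, and the float stands sole down on the bench off the board.

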